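Check and tray caustic cleaner refills with sprung tongs

TASK

These washing-machine cleaner refills are caustic, so handle them only with the sprung tongs and never touch one with the robot itself. With the tongs stand any one of them upright in the middle of the gauge plate, then press the gauge knob gently down until the foot rests on the refill's top so that the slide shows its height, and let the slide spring back up. Then use the tongs to stand every refill, the checked one too, upright in the low tray, lay the tongs back across their rest, and leave the other things on the counter where they are.

Things in the scene. Friction and masses are not known exactly. Their poses are not given: they have to be found in the camera images.
- refill0: A cleaner refill, all four alike: off-white solid of two stacked upright cylinders, a foot 48 mm across and 16 mm high and on it a neck 24 mm across, flat-topped; 50 mm high in all, about 90 g. Origin: centre of its underside, z up along the neck. Stands loose and upright on the work surface to the right of the gauge. Some of the four may be absent.
- refill1: A cleaner refill, all four alike: off-white solid of two stacked upright cylinders, a foot 48 mm across and 16 mm high and on it a neck 24 mm across, flat-topped; 50 mm high in all, about 90 g. Origin: centre of its underside, z up along the neck. Stands loose and upright on the work surface to the right of the gauge. Some of the four may be absent.
- refill2: A cleaner refill, all four alike: off-white solid of two stacked upright cylinders, a foot 48 mm across and 16 mm high and on it a neck 24 mm across, flat-topped; 50 mm high in all, about 90 g. Origin: centre of its underside, z up along the neck. Stands loose and upright on the work surface to the right of the gauge. Some of the four may be absent.
- refill3: A cleaner refill, all four alike: off-white solid of two stacked upright cylinders, a foot 48 mm across and 16 mm high and on it a neck 24 mm across, flat-topped; 50 mm high in all, about 90 g. Origin: centre of its underside, z up along the neck. Stands loose and upright on the work surface to the right of the gauge. Some of the four may be absent.
- tongs: Steel parallel-action sprung tongs lying flat on their rest, 162 mm long, 62 mm wide open, 22 mm high, 130 g, same both ways up. Two flat upright legs, a dark spring barrel joins them at the back. Origin: mid width and height when open, at the grip place; x points to the jaws. Grip from above at the origin, fingers closing along y on the legs' flat outer faces (y = +-31 mm, x = -60 to 30 mm).
- tongs_jaws (a point): Middle between the two black rubber jaw pads of the open tongs, 92 mm along x from the tongs' origin. Pads: 44 mm apart when open, 22 mm high, 20 mm long along x. The tongs stay centred between the fingers as these squeeze both legs.
- tongs_leg (a joint): How far the tongs are squeezed shut, m: 0 open, 0.030 most; legs stay parallel; outer width = 62 mm minus this. A spring opens them: 8 N to begin closing and 250 N/m more. A slight squeeze (outer width 58 mm) carries them open; on a refill's 24 mm neck it reads about 0.020.
- rest: Fixed tongs rest: a thin steel plate 120 x 50 mm with two grey crossbars, each 90 mm long along y, 12 mm wide, tops 16 mm above the work surface, at x = -38 and +42 mm. Origin: centre of the underside. At the start the tongs lie on the bars, their origin over the rest's and their x along the rest's x. The place between the bars is free for the fingers.
- gauge: Fixed height gauge. Base plate 115 x 110 mm, 6 mm thick, column at its far side (x = 57 to 79 mm, 150 mm high), an arm from the column reaching to x = -7 mm, 36 mm wide, underside 124 mm and top 150 mm above the work surface. Origin: under the plate's centre; x points from the open front to the column, so load it from the -x side.
- gauge_plate (a point): Centre of the gauge plate's top face, under the foot; marked by a dark disc 24 mm across.
- gauge_slide (a joint): Travel of the gauge's sprung slide downwards, m. 0 is fully up, foot underside 85 mm above the plate; the height under the foot is 0.085 minus this, so on a 50 mm refill it reads 0.035. Spring: 2 N to start and 100 N/m more, springs back up by itself. Longest travel 0.060.
- gauge_knob (a point): Top centre of the gauge's black push knob, 36 mm across, on the slide, straight above the plate's centre; 204 mm above the work surface when up; moves down with the slide. Press from above with shut fingers.
- tray: Fixed low grey tray, outside 85 x 268 mm (x, y), walls 14 mm high and 4 mm thick, floor 4 mm thick. Origin: centre of the underside; y runs along its length, x points away from the robot. Four refills fit side by side along y, 60 mm apart.
- pump: Bystander: white bottle, 64 mm across, 170 mm high. Origin under its centre.
- jar: Bystander: glass jar, 60 mm across, 70 mm high. Origin under its centre.
- cup: Bystander: white cup, 72 mm across, 85 mm high. Origin under its centre.
- carton: Bystander: cardboard box 50 x 120 x 75 mm high. Origin under its centre.
- soap: Bystander: soap bar 55 x 85 x 24 mm high. Origin under its centre.
- deterg: Bystander: large white bottle, 90 mm across, 220 mm high. Origin under its centre.
- brush: Bystander: wooden brush lying flat.
There are look-alikes about, which are no part of the job. Leave any red look-alike of the refill1 alone. Leave any green look-alike of the tongs alone.

How it is judged:
On the way, in this order (a step that is already met when the one before it is completed fails the run):
1. a refill is lifted in the squeezed tongs (((contact force between tongs and refill0 above 2 N and height (world z) of refill0 above 0.006 m and angle between refill0's own z axis and vertical below 0.5 rad) or (contact force between tongs and refill1 above 2 N and height (world z) of refill1 above 0.006 m and angle between refill1's own z axis and vertical below 0.5 rad) or (contact force between tongs and refill2 above 2 N and height (world z) of refill2 above 0.006 m and angle between refill2's own z axis and vertical below 0.5 rad) or (contact force between tongs and refill3 above 2 N and height (world z) of refill3 above 0.006 m and angle between refill3's own z axis and vertical below 0.5 rad))), for 0.2 s.
2. a refill stands upright in the middle of the gauge plate (within 14 mm) and the foot rests on it, the slide reading its height (((horizontal distance between refill0 and gauge_plate below 0.014 m and angle between refill0's own z axis and vertical below 0.12 rad and z of refill0 in the frame of gauge_plate below 0.006 m and contact force between gauge_slide and refill0 above 0.5 N) or (horizontal distance between refill1 and gauge_plate below 0.014 m and angle between refill1's own z axis and vertical below 0.12 rad and z of refill1 in the frame of gauge_plate below 0.006 m and contact force between gauge_slide and refill1 above 0.5 N) or (horizontal distance between refill2 and gauge_plate below 0.014 m and angle between refill2's own z axis and vertical below 0.12 rad and z of refill2 in the frame of gauge_plate below 0.006 m and contact force between gauge_slide and refill2 above 0.5 N) or (horizontal distance between refill3 and gauge_plate below 0.014 m and angle between refill3's own z axis and vertical below 0.12 rad and z of refill3 in the frame of gauge_plate below 0.006 m and contact force between gauge_slide and refill3 above 0.5 N)) and value of joint gauge_slide between 0.032 and 0.038 m), for 0.3 s.
3. the slide is back up (value of joint gauge_slide below 0.004 m), for 0.2 s.
At the end, for the whole second after the job is handed in: Every refill present stands upright (within 0.15 rad), at rest and inside the tray on its floor; the tongs lie open, level and still across both bars of their rest, origin within 30 mm of the rest's centre, in either direction; the gauge slide is up (under 4 mm) (x of refill0 in the frame of tray between -0.032 and 0.032 m and y of refill0 in the frame of tray between -0.122 and 0.122 m and z of each of refill0, refill1, refill2, refill3 in the frame of tray below 0.01 m and angle between each of refill0, refill1, refill2, refill3's own z axis and vertical below 0.15 rad and linear speed of each of refill0, refill1, refill2, refill3, tongs below 0.02 m/s and x of refill1 in the frame of tray between -0.032 and 0.032 m and y of refill1 in the frame of tray between -0.122 and 0.122 m and x of refill2 in the frame of tray between -0.032 and 0.032 m and y of refill2 in the frame of tray between -0.122 and 0.122 m and x of refill3 in the frame of tray between -0.032 and 0.032 m and y of refill3 in the frame of tray between -0.122 and 0.122 m and horizontal distance between tongs and rest below 0.03 m and height (world z) of tongs between 0.022 and 0.033 m and (angle between tongs's own z axis and vertical below 0.15 rad or angle between tongs's own z axis and vertical above 2.99 rad) and value of joint each of tongs_leg, gauge_slide below 0.004 m); the robot touches nothing.
It fails at once if the robot itself touches a refill (contact force between any of the fingers, the arm and refill0 above 0.3 N or contact force between any of the fingers, the arm and refill1 above 0.3 N or contact force between any of the fingers, the arm and refill2 above 0.3 N or contact force between any of the fingers, the arm and refill3 above 0.3 N).
It fails at once if the gauge foot presses a refill with more than 40 N (contact force between gauge_slide and refill0 above 40 N or contact force between gauge_slide and refill1 above 40 N or contact force between gauge_slide and refill2 above 40 N or contact force between gauge_slide and refill3 above 40 N).
It fails at once if a bystander is shifted more than 30 mm (distance of any of pump, jar, cup, carton, soap, deterg, brush from where it was at the start of the episode above 0.03 m).
Of refill0, refill1, refill2, refill3 only 3 to 4 are there at a start; the rules pass over those that are not, and their reading is None.
At some moment in a run one of refill0, refill1, refill2, refill3 may be knocked a few centimetres aside while the robot is not near it.
It also fails if it takes over 210 s, if anything falls off the work surface, if the arm or the gripper's body presses on something with over 40 N, if the wrist force passes 120 N, or if a joint passes its speed limit or range.

ROBOT

A 6-joint arm with a two-finger parallel gripper is mounted at the origin on the work surface. World frame = base frame: x ahead of the robot, y to its left, z up, the work surface at z = 0. Lengths are in m, angles in rad, forces in N, time in s.
With the tool pointing down it reaches from about 0.375 to 0.925 m from the base axis. Payload 5.7 kg.
Tool frame: the origin (TCP) lies midway between the tips of the shut fingers; the grasp point (between the pads) lies 19 mm behind it; y points along the fingers, z is the direction in which the jaws open and shut, and the axes are right-handed (so a half turn about y gives the same grasp; the last joint's range is limited). The gripper opens to 88 mm and grips with 3 to 60 N. Pads are 20 mm wide; open, the fingers measure 115 mm over their backs; the gripper's body (75 mm by 178 mm) begins 61 mm behind the grasp point.
Start: joints at [1.014, 0.359, 1.51, -0, 1.272, -0.115], TCP at [0.257, 0.542, 0.223] pointing down, gripper open.
Joint ranges: [-2.97, 2.97], [-1.01, 2.36], [0.21, 2.38], [-0.96, 4.11], [0.2, 2.71], [-2.98, 2.98]. Speed limits (rad/s): [2.39, 2.39, 3.14, 3.14, 3.14, 3.14].

INTERFACE

Orientations are given as a unit quaternion [x, y, z, w].
In Python, from rig import * gives the robot as it stands. The module is installed in compiled form; this text tells all that it offers.
- The arm moves only by the tool play_rows, never from a script. Its argument "commands" is text: rows parted by semicolons, each of 7 numbers parted by spaces: the gripper command: -1 is shut, 1 is fully open, values between are in proportion, then the shift along the tool's x, y, z in cm, then the turn, a rotation vector about the tool's x, y, z in degrees. A call has 1 to 8 rows; each row is the pose to reach, as a shift and turn from the pose measured when the call began, along the tool's axes at that moment; what a row does not reach only later rows make up. A row lasts 1/10 s, in which the tool goes at most 50 mm and 8.59 degrees, less where a joint would pass 70% of its speed; a pose out of reach is approached as far as the arm can. A call with a gripper value outside its range is refused whole. The fingers move at their own pace and stop on an object; the grip force is fixed at half the most. Time passes only in rows, so rows that repeat a pose let the fingers close. It gives the time, the measured TCP pose, the force and the opening at its end, in the units of the state.
- read_state(): the state, without advancing time (a new reading comes with each control period).
- read_camera(name): name is "scene" or "top" or "wrist"; returns a dict with "color" (384x512x3 uint8, blue, green, red), "camera_matrix" (3x3 intrinsics, pixels), "position" and "rotation" of the camera in the world. Camera axes: x right, y down, z forward; pixel columns grow to the right and rows downward; lengths in m; the calibration is good to about 2 mm. A picture is of the moment at which its call begins. There is no depth.
- finish_job(): hands the job in, once; it reports no verdict.
The state is a dict: "clock": time; "joint_pos": joint angles; "joint_velocities": joint speeds; "joint_efforts": joint torques, N m; "tcp_pos": TCP position; "eef_rot": TCP orientation; "wrist_force": force on the tool from outside, world axes, zero at the start; "torque": the same for the moment, N m; "gripper_width": finger opening in m.
Only numpy, scipy, OpenCV 4.12 (cv2) and the standard library are available. Lean on these libraries where they do the work, as an engineer would, in place of code of your own. Each camera call takes 0.05 s, during which the arm holds its last target.

## Working session

There is one attempt and no reset: what is moved stays moved. The work goes in short steps, Python scripts to look and compute and a tool call to move; the robot and the scene stay as the last step left them, time stands still between calls to the robot, and variables do not carry over. Pictures are saved under pics/ and viewed, and the job is handed in when it is done.

Besides the shell and the picture viewer there is one more tool, called after "Call:" as a command line: name --argument value ..., lists and objects as JSON in quotes. play_rows: Moves the arm, as the interface text tells. Its arguments: {"type":"object","properties":{"commands":{"type":"string"}},"required":["commands"]}

```bash
mkdir -p pics
cat > h.py <<'E'
from rig import *
import numpy as np, cv2
from scipy.spatial.transform import Rotation as R
def snap(name,fn):
    c=read_camera(name); cv2.imwrite('pics/'+fn,c['color']); return c
def ray(c,u,v,z):
    K=np.array(c['camera_matrix']);r=np.array(c['rotation'])
    if r.size==4: r=R.from_quat(r).as_matrix()
    d=r@np.linalg.inv(K)@np.array([u,v,1.]);p=np.array(c['position'])
    return p+d*(z-p[2])/d[2]
def proj(c,P):
    K=np.array(c['camera_matrix']);r=np.array(c['rotation'])
    if r.size==4: r=R.from_quat(r).as_matrix()
    q=K@(r.T@(np.array(P)-np.array(c['position'])));return q[:2]/q[2]
E
python3 - <<'E'
from h import *
s=read_state();print(s)
for n in('scene','top','wrist'):
    c=snap(n,n+'0.png');print(n,c['camera_matrix'],c['position'],c['rotation'])
E
```

```text
{'clock': 0.0, 'joint_pos': array([ 1.01392821e+00,  3.59461914e-01,  1.51143841e+00, -3.19329349e-06,
        1.27252226e+00, -1.15081716e-01]), 'joint_velocities': array([-0.00188585, -0.00131538,  0.00061911,  0.00016963,  0.00011212,
        0.0003674 ]), 'joint_efforts': array([ 2.00038048e-03, -5.15385318e+01, -2.70721543e+01,  6.77259592e-02,
        3.50549212e-02, -1.11057884e-04]), 'tcp_pos': array([0.25615596, 0.54179198, 0.221833  ]), 'eef_rot': array([ 0.69053654, -0.15513984,  0.15471528, -0.68931422]), 'wrist_force': array([-0.00295947, -0.03892445, -0.48665641]), 'torque': array([ 0.01266438, -0.00396278,  0.02183788]), 'gripper_width': 0.08802040598238421}
scene [[358.78784716   0.         260.85506435]
 [  0.         358.78784716 195.43314307]
 [  0.           0.           1.        ]] [ 1.46558992 -0.24227409  0.86479485] [ 0.68009656  0.57512102 -0.28469502 -0.354476  ]
top [[357.71330516   0.         257.95409943]
 [  0.         357.71330516 191.63100924]
 [  0.           0.           1.        ]] [ 0.28664857 -0.05407909  1.3133134 ] [-0.6969567   0.71077327 -0.06163716  0.0724816 ]
wrist [[307.2274367    0.         254.67747231]
 [  0.         307.2274367  193.97565033]
 [  0.           0.           1.        ]] [0.18788177 0.57342688 0.38376289] [0.83642262 0.53005096 0.07349529 0.11849737]
```

View pics/scene0.png

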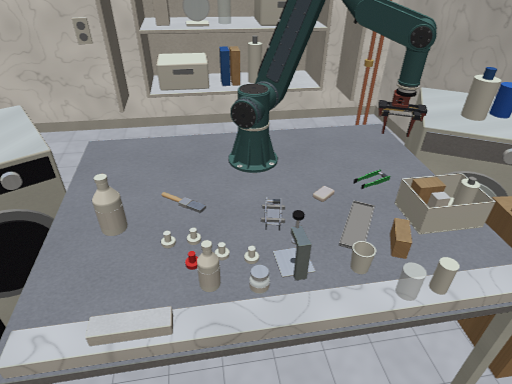

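View pics/top0.png

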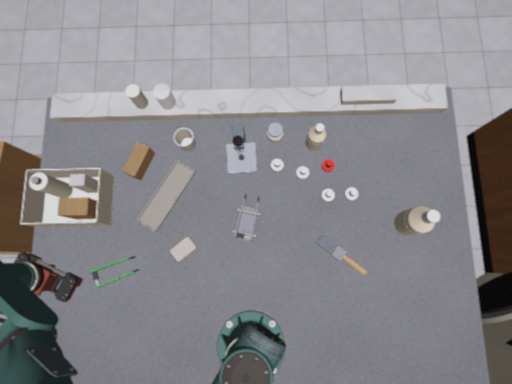

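View pics/wrist0.png

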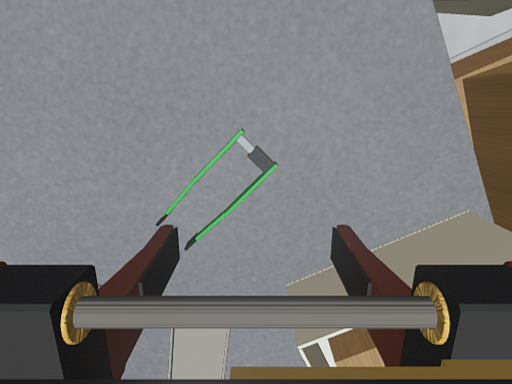

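Run:
```python
from h import *
c=read_camera('top');im=c['color']
cv2.imwrite('pics/t1.png',cv2.resize(im[110:260,215:375],None,fx=5,fy=4*1.0,interpolation=cv2.INTER_CUBIC) if 0 else cv2.resize(im[115:245,220:370],None,fx=5,fy=5*0.9,interpolation=cv2.INTER_CUBIC))
cv2.imwrite('pics/t2.png',cv2.resize(im[145:245,125:225],None,fx=6,fy=6,interpolation=cv2.INTER_CUBIC))
c=read_camera('scene');im=c['color']
cv2.imwrite('pics/s1.png',cv2.resize(im[180:300,150:400],None,fx=3.2,fy=3.2,interpolation=cv2.INTER_CUBIC))
c=read_camera('top')
for n,u,v,z in [('r',277,163,.05),('r',303,170.5,.05),('r',328,193.5,.05),('r',352,192,.05),('knob',238,142,.204),('rest',246,220,.016),('tray',166,196,.0),('green',115,271,.01)]:
    print(n,ray(c,u,v,z))
```

```text
r [ 0.63465948 -0.10823953  0.05      ]
r [ 0.60437114 -0.20173149  0.05      ]
r [ 0.51760261 -0.28751046  0.05      ]
r [ 0.52124475 -0.37342297  0.05      ]
knob [0.66562719 0.02292709 0.204     ]
rest [0.43208518 0.00904746 0.016     ]
tray [0.53004652 0.30869781 0.        ]
green [0.25883591 0.48108357 0.01      ]
```

View pics/t1.png

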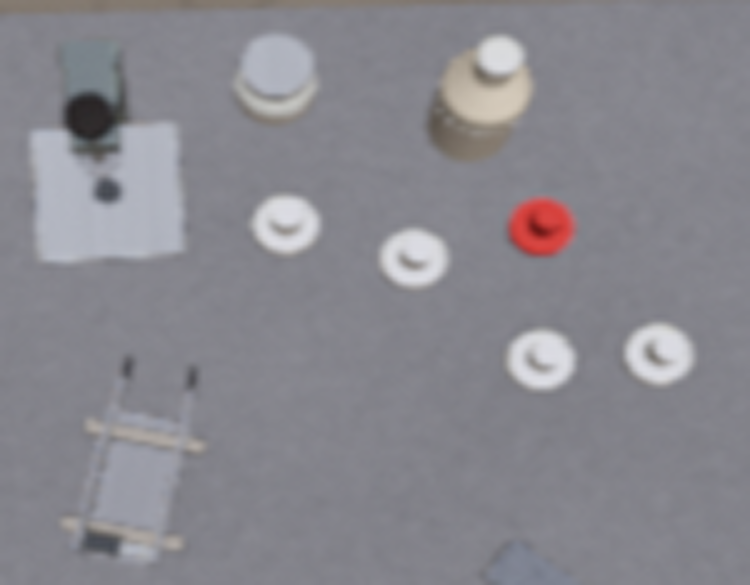

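View pics/s1.png

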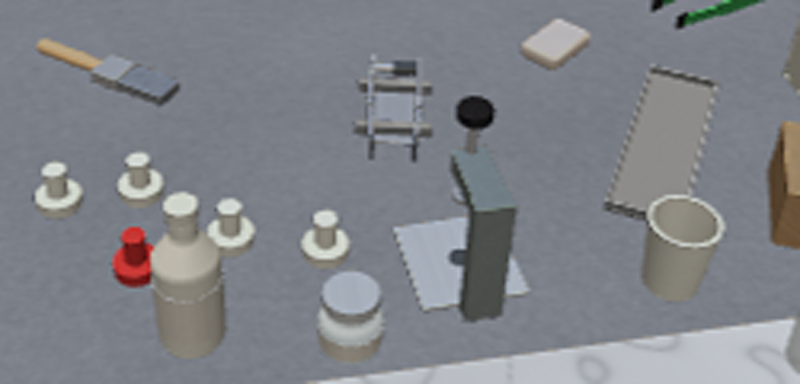

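View pics/t2.png

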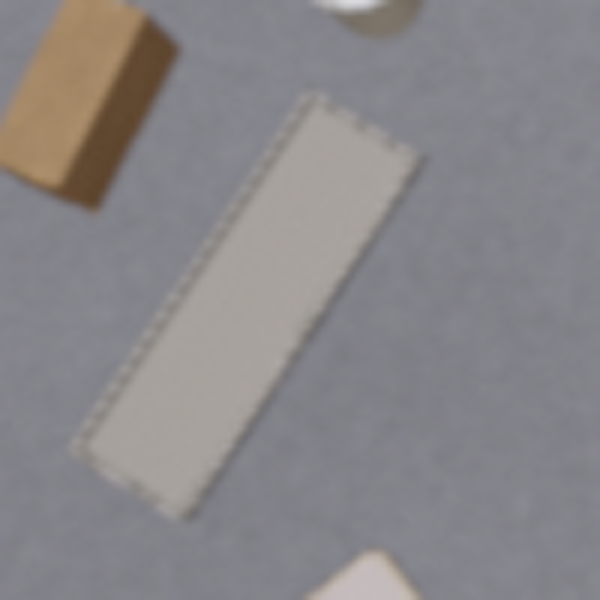

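```bash
cat >> h.py <<'E'
def refills(c,verbose=True):
    im=c['color'];hsv=cv2.cvtColor(im,cv2.COLOR_BGR2HSV)
    m=((hsv[...,2]>190)&(hsv[...,1]<60)).astype(np.uint8)
    n,l,st,ce=cv2.connectedComponentsWithStats(m)
    out=[]
    for i in range(1,n):
        x,y,w,h,a=st[i]
        if 60<a<400 and 8<w<22 and 8<h<22 and 125<y:
            p=ray(c,*ce[i],.016);out.append((p,ce[i],a,w,h))
            if verbose: print(np.round(p[:2],4),np.round(ce[i],1),a,w,h)
    return out
E
python3 - <<'E'
from h import *
c=read_camera('top')
refills(c)
for n,L,z in [('plate',[(32,130),(178,122),(185,250),(42,262)],.006),('disc',[(107,190)],.006),('knob',[(90,117)],.204),
 ('jawtip',[(128,358),(194,368)],.027),('bars',[(88,427),(205,447),(63,523),(183,545)],.016),('barrel',[(100,543),(140,552)],.027),('pump',[(462,130)],0),('jar',[(275,95)],.0)]:
    P=np.array([ray(c,220+x/5,115+y/4.5,z)[:2] for x,y in L]);print(n,P.round(4).tolist(),P.mean(0))
P=np.array([ray(c,125+x/6,145+y/6,.014)[:2] for x,y in [(310,92),(420,155),(185,520),(75,448)]]);print('tray',P,P.mean(0))
P=np.array([ray(c,125+x/6,145+y/6,.024)[:2] for x,y in [(305,600),(375,550),(420,600)]]);print('soap',P)
s=read_state();print(R.from_quat(s['eef_rot']).as_matrix().round(3))
E
```

```text
[ 0.7418 -0.2684] [318.1 137.2] 90 14 10
[ 0.6394 -0.1086] [276.7 164.2] 103 13 12
[ 0.6084 -0.2037] [302.5 171.7] 104 12 12
[0.5934 0.7852] [ 38.9 181.3] 155 17 17
[ 0.5234 -0.3798] [351.5 193.1] 107 13 13
[ 0.5206 -0.2935] [328.  194.4] 109 13 12
plate [[0.7268, 0.0811], [0.7312, -0.0307], [0.6191, -0.0341], [0.6112, 0.0738]] [0.67205618 0.02253465]
disc [[0.6725, 0.0242]] [0.67251788 0.0242078 ]
knob [[0.669, 0.0229]] [0.66902741 0.02290171]
jawtip [[0.5243, 0.0089], [0.515, -0.0393]] [ 0.51961581 -0.01518361]
bars [[0.4698, 0.0394], [0.4517, -0.046], [0.3923, 0.0581], [0.373, -0.0285]] [0.42172054 0.00574305]
barrel [[0.375, 0.0307], [0.3674, 0.0021]] [0.37118476 0.01638162]
pump [[0.721, -0.2478]] [ 0.72096773 -0.24784149]
jar [[0.7556, -0.1057]] [ 0.75564906 -0.10569158]
tray [[0.66359926 0.26856158]
 [0.62117599 0.19846891]
 [0.39626153 0.33794122]
 [0.44145526 0.40705398]] [0.53062301 0.30300642]
soap [[0.34636746 0.26120725]
 [0.37526413 0.2198456 ]
 [0.34507856 0.19234054]]
[[ 0.904 -0.     0.428]
 [-0.428 -0.     0.904]
 [-0.    -1.    -0.001]]
```

```bash
cat >> h.py <<'E'
def plan(*T):
    s=read_state();M=R.from_quat(s['eef_rot']).as_matrix();p=np.array(s['tcp_pos'])
    yaw=np.degrees(np.arctan2(M[1,0],M[0,0]))
    print('now',p.round(4),'yaw',round(yaw,2),'w',round(s['gripper_width'],4),'t',round(s['clock'],2),'F',np.round(s['wrist_force'],1),'tilt',(M[:,1]-[0,0,-1]).round(4))
    for x,y,z,ps in T:
        a=np.radians(ps);N=np.array([[np.cos(a),0,-np.sin(a)],[np.sin(a),0,np.cos(a)],[0,-1,0]])
        d=M.T@(np.array([x,y,z])-p)*100;r=np.degrees(R.from_matrix(M.T@N).as_rotvec())
        print((x,y,z,ps),'->',d.round(2),r.round(1),'rows',int(np.ceil(max(np.linalg.norm(d)/5,np.linalg.norm(r)/8.59))))
E
python3 -c "
from h import *
plan((.42,.006,.15,-12.5))"
```

```text
now [0.2564 0.5422 0.2224] yaw -25.32 w 0.0874 t 0.35 F [0.7 0.5 0. ] tilt [-0.0003 -0.0004  0.    ]
(0.42, 0.006, 0.15, -12.5) -> [ 37.71   7.26 -41.48] [  0.  -12.8  -0. ] rows 12
```

Call:
play_rows --commands "1 37.7 7.3 -41.5 0 -12.8 0;1 37.7 7.3 -41.5 0 -12.8 0;1 37.7 7.3 -41.5 0 -12.8 0;1 37.7 7.3 -41.5 0 -12.8 0;1 37.7 7.3 -41.5 0 -12.8 0;1 37.7 7.3 -41.5 0 -12.8 0;1 37.7 7.3 -41.5 0 -12.8 0;1 37.7 7.3 -41.5 0 -12.8 0"

```text
clock: 1.15
tcp_pos: [0.3724, 0.1612, 0.1711]
eef_rot: [0.703, -0.077, 0.077, -0.703]
wrist_force: [0.7, 0.2, -0.2]
gripper_width: 0.0875
```

```bash
python3 -c "
from h import *
plan((.42,.006,.15,-12.5))"
```

```text
now [0.3724 0.1612 0.1711] yaw -12.48 w 0.0875 t 1.15 F [ 0.7  0.2 -0.2] tilt [ 0.0009 -0.0002  0.    ]
(0.42, 0.006, 0.15, -12.5) -> [  8.     2.12 -14.12] [-0.   0.   0.1] rows 4
```

Call:
play_rows --commands "1 8 2.1 -14.1 0 0 0;1 8 2.1 -14.1 0 0 0;1 8 2.1 -14.1 0 0 0;1 8 2.1 -14.1 0 0 0;1 8 2.1 -14.1 0 0 0;1 8 2.1 -14.1 0 0 0"

```text
clock: 1.75
tcp_pos: [0.4197, 0.0064, 0.1501]
eef_rot: [-0.703, 0.077, -0.077, 0.703]
wrist_force: [-1.0, 0.4, -0.0]
gripper_width: 0.0879
```

```bash
python3 -c "
from h import *
plan((.42,.006,.15,-12.5))
c=snap('wrist','w1.png')
for P in [(.42,.006,.027)]: print(proj(c,P))
"
```

```text
now [0.4197 0.0064 0.1501] yaw -12.56 w 0.0879 t 1.75 F [-1.   0.4 -0. ] tilt [0.0004 0.0003 0.    ]
(0.42, 0.006, 0.15, -12.5) -> [ 0.03  0.01 -0.03] [-0.  -0.1  0. ] rows 1
[255.63960102 187.90524727]
```

View pics/w1.png

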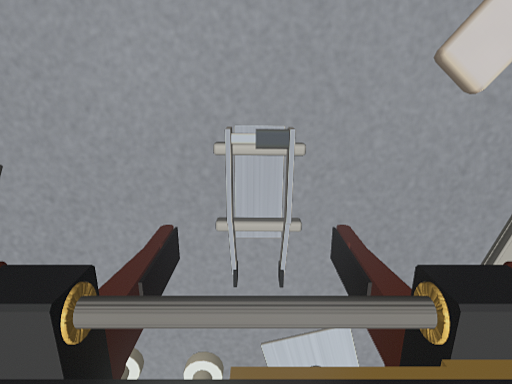

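```bash
python3 -c "
from h import *
c=read_camera('wrist')
cv2.imwrite('pics/w1c.png',cv2.resize(c['color'][110:300,200:320],None,fx=4,fy=3,interpolation=cv2.INTER_CUBIC))
"
```

```text
(no output)
```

View pics/w1c.png

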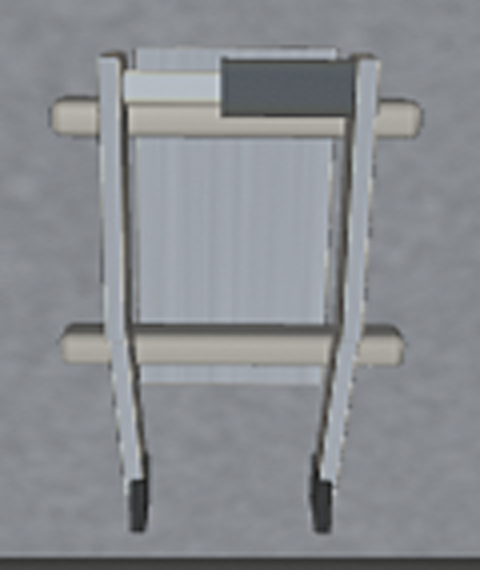

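```bash
python3 -c "
from h import *
c=read_camera('wrist')
f=lambda X,Y,z: ray(c,200+X/4,110+Y/3,z)[:2]
for n,a,b,z in [('backout',(98,57),(379,57),.038),('mid',(106,300),(365,300),.038),('tipout',(128,532),(334,532),.038),('barB',(50,117),(422,117),.013),('barF',(60,344),(404,344),.013)]:
    A,B=f(*a,z),f(*b,z);print(n,((A+B)/2).round(4),np.linalg.norm(A-B).round(4))
plan((.42,.006,.009,-12.5))
"
```

```text
backout [0.3656 0.0223] 0.0615
mid [0.4387 0.0058] 0.061
tipout [ 0.5196 -0.0128] 0.0524
barB [0.386  0.0177] 0.0904
barF [0.4628 0.    ] 0.0897
now [0.4196 0.0074 0.1503] yaw -12.39 w 0.0877 t 1.9 F [-1.1  0.4  0.2] tilt [0.0008 0.0001 0.    ]
(0.42, 0.006, 0.009, -12.5) -> [ 0.06 14.13 -0.13] [-0.   0.1  0. ] rows 3
```

```bash
python3 -c "
from h import *
plan((.422,.0092,.009,-12.8))
"
```

```text
now [0.4196 0.0074 0.1503] yaw -12.39 w 0.0877 t 1.9 F [-1.1  0.4  0.2] tilt [0.0008 0.0001 0.    ]
(0.422, 0.0092, 0.009, -12.8) -> [ 0.18 14.13  0.23] [-0.   0.4  0. ] rows 3
```

Call:
play_rows --commands "1 0.2 5 0.2 0 0.4 0;1 0.2 9 0.2 0 0.4 0;1 0.2 12 0.2 0 0.4 0;1 0.2 13.4 0.2 0 0.4 0;1 0.2 14.1 0.2 0 0.4 0;1 0.2 14.1 0.2 0 0.4 0;0.32 0.2 14.1 0.2 0 0.4 0;0.32 0.2 14.1 0.2 0 0.4 0"

```text
clock: 2.7
tcp_pos: [0.4229, 0.009, 0.0102]
eef_rot: [-0.703, 0.078, -0.08, 0.703]
wrist_force: [-0.2, 0.6, 0.5]
gripper_width: 0.075
```

Call:
play_rows --commands "0.32 0 0 0 0 0 0;0.32 0 0 0 0 0 0;0.32 0 0 0 0 0 0"

```text
clock: 3.0
tcp_pos: [0.4237, 0.0089, 0.0109]
eef_rot: [-0.703, 0.077, -0.08, 0.703]
wrist_force: [-0.8, 1.4, 8.4]
gripper_width: 0.0587
```

```bash
python3 -c "
from h import *
c=snap('scene','s2.png')
plan((.422,.0092,.12,-12.8))
refills(read_camera('top'))
"
```

```text
now [0.4238 0.0089 0.0109] yaw -12.78 w 0.0583 t 3.05 F [-0.   0.8  8. ] tilt [ 0.0047 -0.0003  0.    ]
(0.422, 0.0092, 0.12, -12.8) -> [ -0.13 -10.91  -0.  ] [-0.   0.   0.3] rows 3
[ 0.6392 -0.1093] [276.9 164.2] 114 13 12
[ 0.6082 -0.2033] [302.4 171.7] 116 13 13
[0.5936 0.7873] [ 38.4 181.2] 179 18 17
[ 0.5237 -0.3797] [351.4 193. ] 118 13 13
[ 0.5205 -0.2933] [327.9 194.4] 119 13 12
```

Call:
play_rows --commands "0.32 -0.1 -1 0 0 0 0;0.32 -0.1 -4 0 0 0 0;0.32 -0.1 -8 0 0 0 0;0.32 -0.1 -11 0 0 0 0;0.32 -0.1 -11 0 0 0 0"

```text
clock: 3.6
tcp_pos: [0.4249, 0.0088, 0.1247]
eef_rot: [0.703, -0.074, 0.083, -0.703]
wrist_force: [0.2, 0.4, -1.4]
gripper_width: 0.0579
```

```bash
python3 -c "
from h import *
c=snap('scene','s3.png')
cv2.imwrite('pics/s3c.png',cv2.resize(c['color'][140:290,200:340],None,fx=4,fy=4,interpolation=cv2.INTER_CUBIC))
c=snap('wrist','w3.png')
plan((.422,.0092,.12,-12.8))
"
```

```text
now [0.4224 0.0091 0.1215] yaw -12.78 w 0.0584 t 3.7 F [-0.7 -0.1 -1.4] tilt [ 0.0064 -0.0006  0.    ]
(0.422, 0.0092, 0.12, -12.8) -> [-0.04  0.15  0.  ] [-0.   0.   0.4] rows 1
```

View pics/s3c.png

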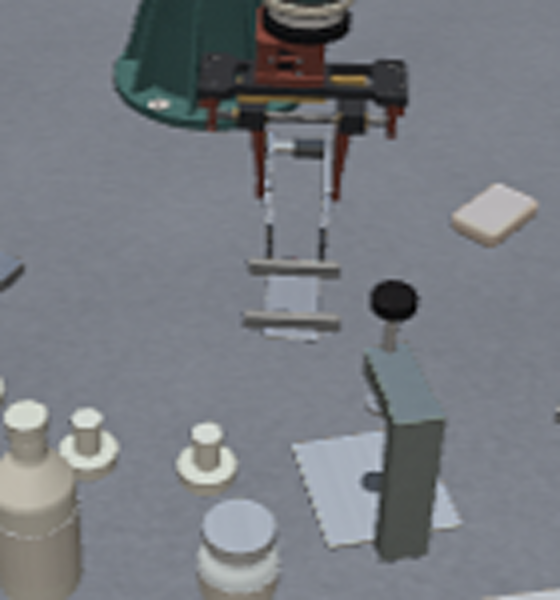

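View pics/w3.png

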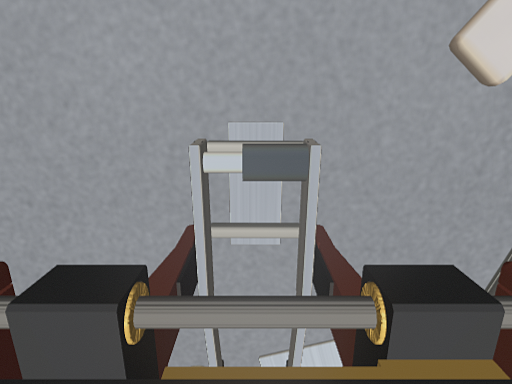

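```bash
python3 -c "
from h import *
c=read_camera('scene')
for x,y in [(325,217),(229.5,206),(138,160),(54,171)]: print(ray(c,150+x/3.2,180+y/3.2,.05).round(4))
print(ray(c,150+474/3.2,180+106/3.2,.204))
print(ray(c,150+459/3.2,180+258/3.2,.006))
for x,y in [(269,257),(322,257)]: print(ray(c,200+x/4,140+y/4,.138-.011))
"
```

```text
[ 0.6398 -0.1077  0.05  ]
[ 0.6091 -0.201   0.05  ]
[ 0.5242 -0.2904  0.05  ]
[ 0.5282 -0.3773  0.05  ]
[0.67393868 0.02507315 0.204     ]
[0.67526532 0.0255356  0.006     ]
[ 0.51910596 -0.03523855  0.127     ]
[0.52586085 0.00931385 0.127     ]
```

```bash
python3 -c "
from h import *
plan((.5485,-.108,.10,0))
"
```

```text
now [0.4215 0.0092 0.1205] yaw -12.78 w 0.0581 t 3.75 F [-1.1  0.2 -1.5] tilt [ 0.0041 -0.0003  0.    ]
(0.5485, -0.108, 0.1, 0) -> [14.97  2.11 -8.63] [ -0.  -12.8   0.2] rows 4
```

Call:
play_rows --commands "0.32 4 1 -2 0 -4 0;0.32 8 2.1 -5 0 -9 0;0.32 12 2.1 -7 0 -12.8 0;0.32 15 2.1 -8.6 0 -12.8 0;0.32 15 2.1 -8.6 0 -12.8 0;0.32 15 2.1 -8.6 0 -12.8 0"

```text
clock: 4.35
tcp_pos: [0.5474, -0.1078, 0.0978]
eef_rot: [-0.707, 0.0, -0.0, 0.708]
wrist_force: [-0.3, 0.2, -2.0]
gripper_width: 0.0576
```

```bash
python3 -c "
from h import *
c=snap('scene','s4.png')
cv2.imwrite('pics/s4c.png',cv2.resize(c['color'][160:290,180:320],None,fx=5,fy=4.5,interpolation=cv2.INTER_CUBIC))
c=snap('top','t4.png')
cv2.imwrite('pics/t4c.png',cv2.resize(c['color'][115:245,220:340],None,fx=5,fy=4.5,interpolation=cv2.INTER_CUBIC))
plan((.5485,-.108,.019,0))
refills(c)
"
```

```text
now [ 0.5464 -0.1067  0.0984] yaw 0.02 w 0.0584 t 4.45 F [ 0.1  0.2 -1.1] tilt [-0.0003  0.0013  0.    ]
(0.5485, -0.108, 0.019, 0) -> [ 0.21  7.94 -0.14] [-0.1  0.  -0. ] rows 2
[0.7374 0.2361] [185.5 141.3] 86 20 10
[0.7507 0.8652] [ 22.3 141.7] 77 15 10
[0.7204 0.8121] [ 35.2 149. ] 67 12 9
[0.5946 0.7877] [ 38.3 181. ] 192 19 18
[ 0.5235 -0.3803] [351.6 193.1] 125 14 13
[ 0.5205 -0.2935] [328.  194.4] 123 13 12
```

View pics/s4c.png

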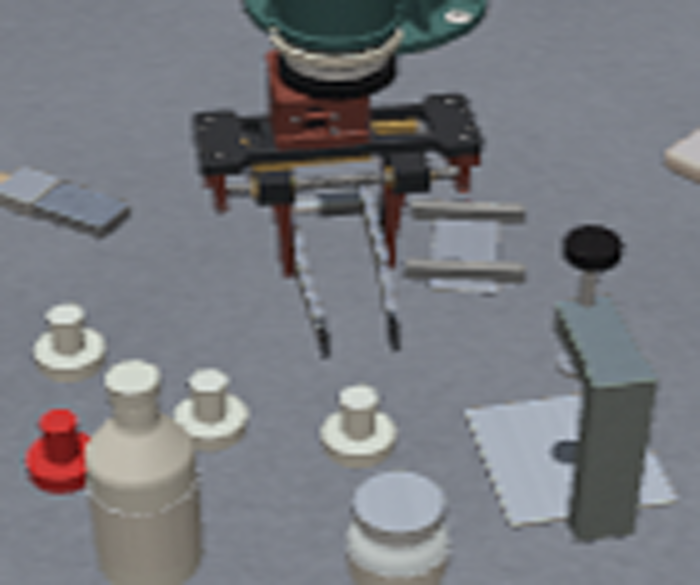

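View pics/t4c.png

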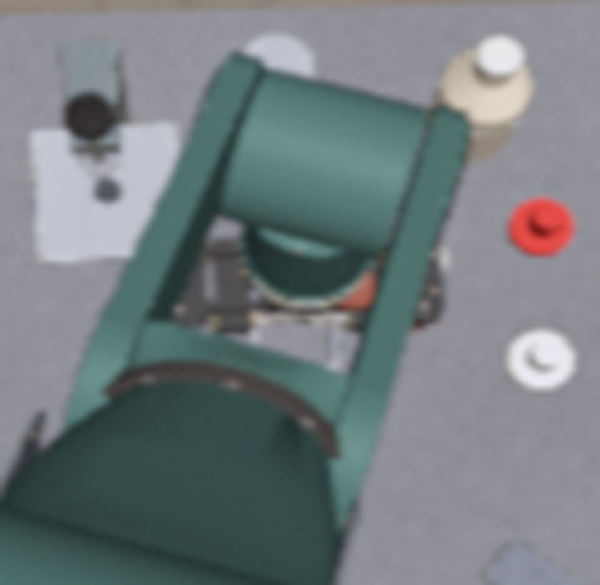

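```bash
python3 -c "
from h import *
c=read_camera('scene')
for x,y in [(324,354),(395,348)]: print(ray(c,180+x/5,160+y/4.5,.1035))
print(ray(c,180+358/5,160+398/4.5,.05),proj(c,(.6395,-.108,.05)), proj(c,(.6375+.01,-.108,.1035)))
"
```

```text
[ 0.65111371 -0.13098333  0.1035    ]
[ 0.65193686 -0.08647192  0.1035    ]
[ 0.64270217 -0.10805098  0.05      ] [251.460662   247.74875514] [251.948299  237.1016162]
```

Call:
play_rows --commands "0.32 0.1 3 0 0 0 0;0.32 0.1 5.5 0 0 0 0;0.32 0.1 7 0 0 0 0;0.32 0.1 7.9 0 0 0 0;0.32 0.1 7.9 0 0 0 0;0.32 0.1 7.9 0 0 0 0"

```text
clock: 5.1
tcp_pos: [0.5477, -0.1063, 0.0203]
eef_rot: [-0.707, -0.001, 0.0, 0.707]
wrist_force: [-0.3, -0.1, -0.8]
gripper_width: 0.0583
```

```bash
python3 -c "
from h import *
c=snap('scene','s5.png')
cv2.imwrite('pics/s5c.png',cv2.resize(c['color'][190:270,200:300],None,fx=7,fy=7,interpolation=cv2.INTER_CUBIC))
plan((.5475,-.1065,.019,0))
"
```

```text
now [ 0.5482 -0.1064  0.0207] yaw 0.06 w 0.0584 t 5.15 F [-0.3  0.3 -0.8] tilt [0.0017 0.0007 0.    ]
(0.5475, -0.1065, 0.019, 0) -> [-0.07  0.17 -0.01] [-0.   0.1  0.1] rows 1
```

View pics/s5c.png

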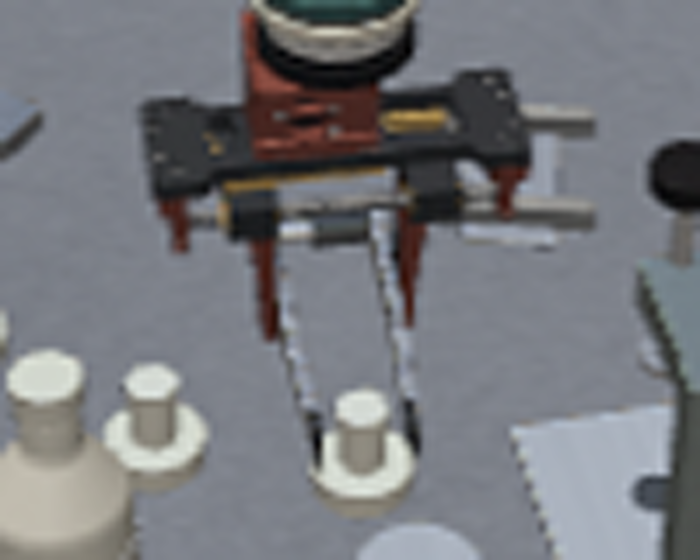

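Call:
play_rows --commands "-0.3 0 0 0 0 0 0;-0.3 0 0 0 0 0 0;-0.3 0 0 0 0 0 0;-0.3 0 0 0 0 0 0;-0.3 0 0 0 0 0 0;-0.3 0 0 0 0 0 0"

```text
clock: 5.75
tcp_pos: [0.5487, -0.1067, 0.021]
eef_rot: [-0.707, -0.001, -0.001, 0.707]
wrist_force: [-0.8, -0.2, 2.9]
gripper_width: 0.0406
```

Call:
play_rows --commands "-0.3 0 -0.5 0 0 0 0;-0.3 0 -1.5 0 0 0 0;-0.3 0 -3 0 0 0 0;-0.3 0 -4 0 0 0 0;-0.3 0 -4 0 0 0 0"

```text
clock: 6.25
tcp_pos: [0.5496, -0.107, 0.0627]
eef_rot: [0.707, 0.002, 0.002, -0.707]
wrist_force: [-0.3, -0.5, -2.3]
gripper_width: 0.0412
```

```bash
python3 -c "
from h import *
c=snap('scene','s6.png')
cv2.imwrite('pics/s6c.png',cv2.resize(c['color'][190:270,200:300],None,fx=7,fy=7,interpolation=cv2.INTER_CUBIC))
plan((.5475,-.1065,.019,0))
"
```

```text
now [ 0.5491 -0.1068  0.0619] yaw 0.06 w 0.041 t 6.3 F [-0.1 -0.6 -1.4] tilt [ 0.0044 -0.0002  0.    ]
(0.5475, -0.1065, 0.019, 0) -> [-0.18  4.29  0.04] [0.  0.1 0.3] rows 1
```

View pics/s6c.png

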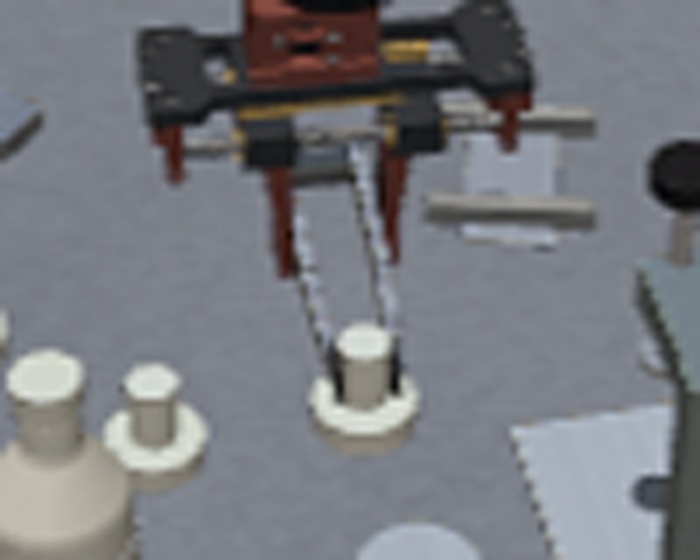

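```bash
python3 -c "
from h import *
c=read_camera('scene')
p=ray(c,200+364/7,190+341/7,.0915);print(p, p[:2]-read_state()['tcp_pos'][:2])
plan((.5825-.06,.0205,.075,3),(.5825,.0205,.075,3))
"
```

```text
[ 0.64199228 -0.10689003  0.0915    ] [ 0.09341556 -0.00019992]
now [ 0.5486 -0.1067  0.0613] yaw 0.06 w 0.0407 t 6.35 F [ 0.3  0.9 -1.7] tilt [0.0032 0.0001 0.    ]
(0.5225, 0.0205, 0.075, 3) -> [-2.59 -1.38 12.72] [-0.  -2.9  0.2] rows 3
(0.5825, 0.0205, 0.075, 3) -> [ 3.41 -1.36 12.72] [-0.  -2.9  0.2] rows 3
```

Call:
play_rows --commands "-0.3 -4 -1.4 2 0 0 0;-0.3 -5 -1.4 6 0 -2.9 0;-0.3 -5 -1 10 0 -2.9 0;-0.3 -5 0.5 12.7 0 -2.9 0;-0.3 -4 1.5 12.7 0 -2.9 0;-0.3 -4 2 12.7 0 -2.9 0;-0.3 -4 2 12.7 0 -2.9 0"

```text
clock: 7.05
tcp_pos: [0.5082, 0.0196, 0.0402]
eef_rot: [0.707, 0.019, -0.018, -0.707]
wrist_force: [-1.2, -0.0, -2.1]
gripper_width: 0.0414
```

```bash
python3 -c "
from h import *
c=snap('scene','s7.png')
cv2.imwrite('pics/s7c.png',cv2.resize(c['color'][180:280,220:330],None,fx=6,fy=6,interpolation=cv2.INTER_CUBIC))
plan((.581,.0207,.039,3))
"
```

```text
now [0.5082 0.0194 0.0406] yaw 2.92 w 0.0409 t 7.1 F [-0.8 -0.4 -2.1] tilt [0.0019 0.     0.    ]
(0.581, 0.0207, 0.039, 3) -> [ 7.27  0.18 -0.25] [ 0.  -0.1  0.1] rows 2
```

View pics/s7c.png

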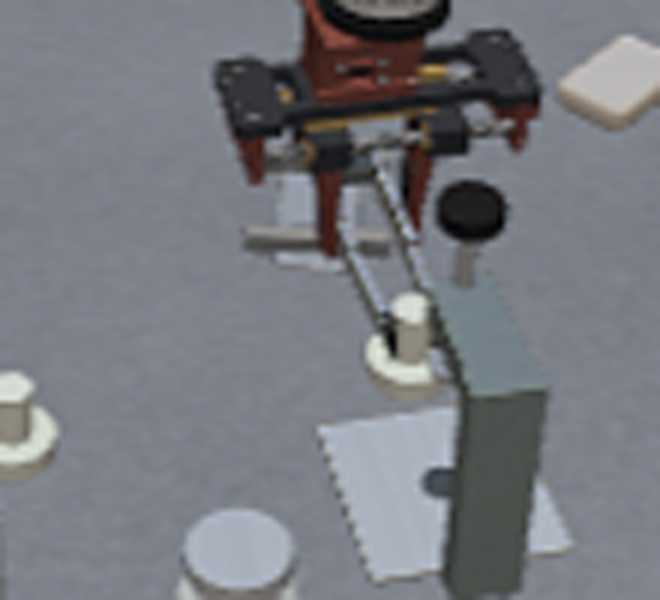

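Call:
play_rows --commands "-0.3 2.5 0.1 -0.2 0 0 0;-0.3 5 0.1 -0.2 0 0 0;-0.3 6.5 0.1 -0.2 0 0 0;-0.3 7.3 0.1 -0.2 0 0 0;-0.3 7.3 0.1 -0.2 0 0 0;-0.3 7.3 0.1 -0.2 0 0 0"

```text
clock: 7.7
tcp_pos: [0.58, 0.0208, 0.0396]
eef_rot: [-0.707, -0.018, 0.018, 0.707]
wrist_force: [0.5, -0.1, -2.3]
gripper_width: 0.0408
```

```bash
python3 -c "
from h import *
c=snap('scene','s8.png')
cv2.imwrite('pics/s8c.png',cv2.resize(c['color'][180:280,220:330],None,fx=6,fy=6,interpolation=cv2.INTER_CUBIC))
t=snap('top','t8.png')
cv2.imwrite('pics/t8c.png',cv2.resize(t['color'][115:215,200:300],None,fx=6,fy=6,interpolation=cv2.INTER_CUBIC))
plan((.581,.0207,.0262,3))
"
```

```text
now [0.5798 0.021  0.0396] yaw 2.9 w 0.0409 t 7.8 F [-0.5  0.2 -2.3] tilt [0.0002 0.0001 0.    ]
(0.581, 0.0207, 0.0262, 3) -> [ 0.12  1.34 -0.03] [-0.  -0.1  0. ] rows 1
```

View pics/s8c.png

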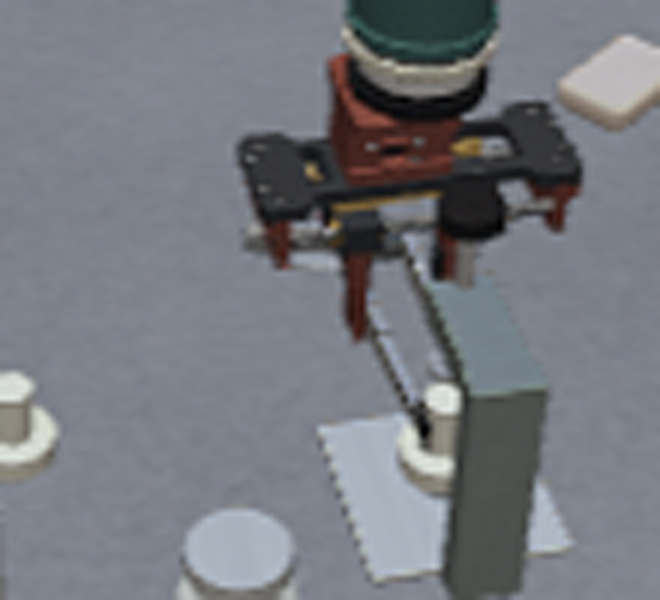

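View pics/t8c.png

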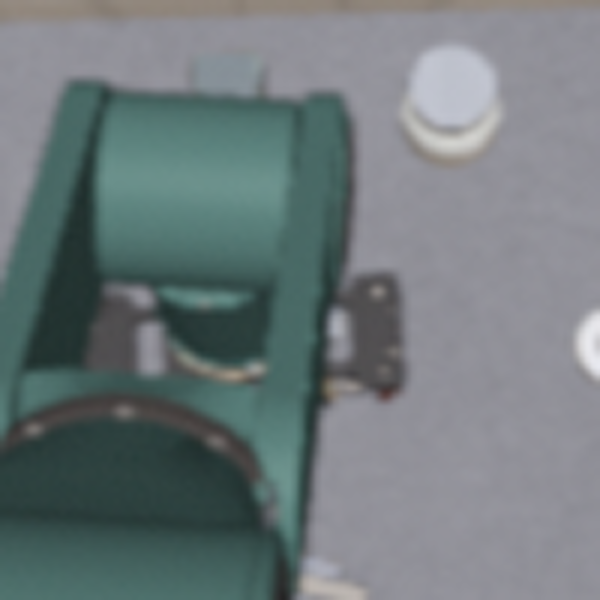

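```bash
python3 -c "
from h import *
c=read_camera('scene')
p=ray(c,220+446/6,180+399/6,.069);print(p)
p=ray(c,220+442/6,180+482/6,.006);print('disc',p)
"
```

```text
[0.67435722 0.0239043  0.069     ]
disc [0.67411786 0.02660298 0.006     ]
```

Well aligned; lower gently.

Call:
play_rows --commands "-0.3 0.1 0.6 0 0 0 0;-0.3 0.1 1 0 0 0 0;-0.3 0.1 1.2 0 0 0 0;-0.3 0.1 1.3 0 0 0 0;-0.3 0.1 1.35 0 0 0 0;-0.3 0.1 1.35 0 0 0 0"

```text
clock: 8.45
tcp_pos: [0.5805, 0.0212, 0.0263]
eef_rot: [-0.707, -0.018, 0.018, 0.707]
wrist_force: [-2.9, -0.4, 2.7]
gripper_width: 0.0407
```

Call:
play_rows --commands "-0.1 0 0 0 0 0 0;0 0 0 0 0 0 0;0.15 0 0 0 0 0 0;0.32 0 0 0 0 0 0;0.32 0 0 0 0 0 0;0.32 0 0 0 0 0 0;0.32 0 0 0 0 0 0"

```text
clock: 9.15
tcp_pos: [0.5805, 0.0212, 0.0262]
eef_rot: [-0.707, -0.018, 0.018, 0.707]
wrist_force: [0.6, -0.4, -1.3]
gripper_width: 0.0582
```

```bash
python3 -c "
from h import *
c=snap('scene','s9.png')
cv2.imwrite('pics/s9c.png',cv2.resize(c['color'][180:280,220:330],None,fx=6,fy=6,interpolation=cv2.INTER_CUBIC))
plan((.49,.0165,.027,3))
"
```

```text
now [0.5805 0.0212 0.0263] yaw 2.91 w 0.0582 t 9.2 F [ 0.9  0.8 -0.8] tilt [-0.0001  0.0001  0.    ]
(0.49, 0.0165, 0.027, 3) -> [-9.06 -0.07 -0.01] [-0.  -0.1 -0. ] rows 2
```

View pics/s9c.png

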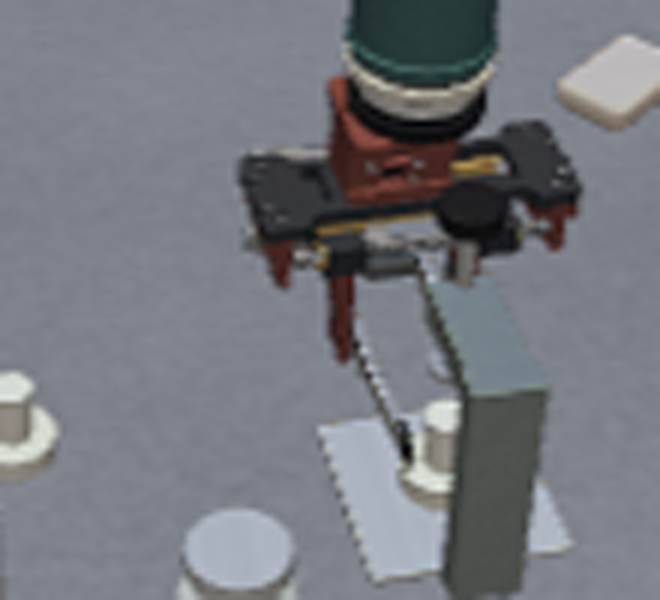

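Call:
play_rows --commands "0.32 -1.5 0 0 0 0 0;0.32 -4 0 0 0 0 0;0.32 -7 0 0 0 0 0;0.32 -9 -2 0 0 0 0;0.32 -10 -6 0 0 0 0;0.32 -12 -8 0 0 0 0;0.32 -12 -8 0 0 0 0"

```text
clock: 9.9
tcp_pos: [0.4598, 0.0151, 0.1084]
eef_rot: [0.707, 0.019, -0.017, -0.707]
wrist_force: [0.9, 0.2, -1.8]
gripper_width: 0.0579
```

```bash
python3 -c "
from h import *
c=snap('scene','s10.png')
cv2.imwrite('pics/s10c.png',cv2.resize(c['color'][180:280,220:330],None,fx=6,fy=6,interpolation=cv2.INTER_CUBIC))
t=snap('top','t10.png')
cv2.imwrite('pics/t10c.png',cv2.resize(t['color'][115:215,200:300],None,fx=6,fy=6,interpolation=cv2.INTER_CUBIC))
plan((.4235,.009,.06,-12.8),(.4235,.009,.012,-12.8))
"
```

```text
now [0.4612 0.015  0.1065] yaw 2.9 w 0.0586 t 10.0 F [ 0.3 -0.6 -1.2] tilt [ 0.0017 -0.      0.    ]
(0.4235, 0.009, 0.06, -12.8) -> [-3.81  4.65 -0.41] [-0.  15.7  0.1] rows 2
(0.4235, 0.009, 0.012, -12.8) -> [-3.82  9.45 -0.41] [-0.  15.7  0.1] rows 3
```

View pics/s10c.png

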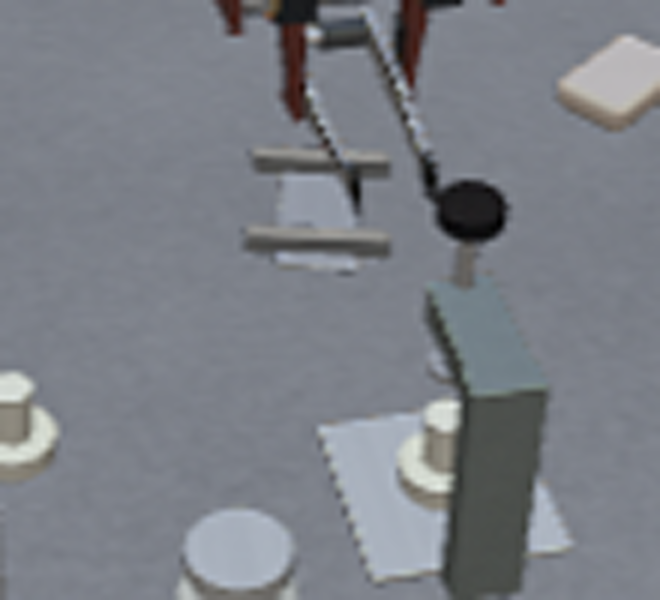

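View pics/t10c.png

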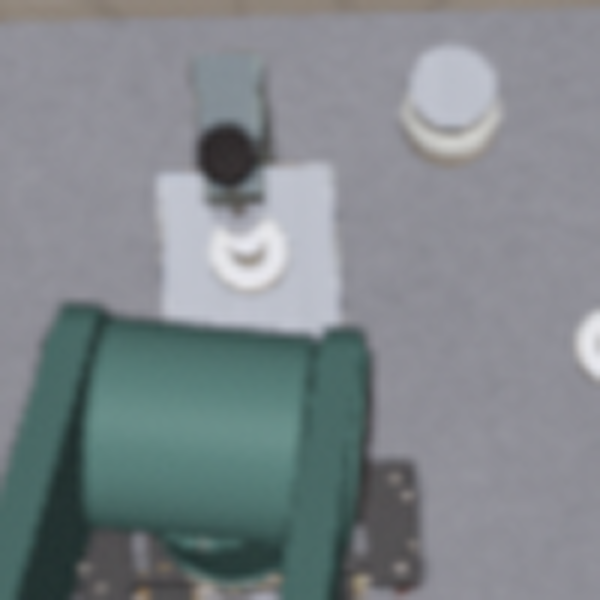

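```bash
python3 -c "
from h import *
c=read_camera('top')
print(ray(c,200+248/6,115+252/6,.020))
c=read_camera('scene')
print(ray(c,220+446/6,180+416/6,.056))
"
```

```text
[0.66925714 0.02361193 0.02      ]
[0.67395989 0.0250155  0.056     ]
```

Call:
play_rows --commands "0.32 -1.5 1 -0.2 0 8 0;0.32 -3 2.5 -0.4 0 15.7 0;0.32 -3.8 4.5 -0.4 0 15.7 0;0.32 -3.8 7 -0.4 0 15.7 0;0.32 -3.8 8.5 -0.4 0 15.7 0;0.32 -3.8 9.2 -0.4 0 15.7 0;0.32 -3.8 9.45 -0.4 0 15.7 0;0.32 -3.8 9.45 -0.4 0 15.7 0"

```text
clock: 10.9
tcp_pos: [0.4234, 0.0092, 0.0105]
eef_rot: [-0.703, 0.079, -0.078, 0.703]
wrist_force: [0.3, -0.0, -1.5]
gripper_width: 0.0581
```

```bash
python3 -c "
from h import *
plan((.4235,.009,.0115,-12.8))
"
```

```text
now [0.4234 0.0092 0.0105] yaw -12.79 w 0.0581 t 10.9 F [ 0.3 -0.  -1.5] tilt [-0.0014  0.0004  0.    ]
(0.4235, 0.009, 0.0115, -12.8) -> [ 0.01 -0.1  -0.02] [-0.   0.  -0.1] rows 1
```

Call:
play_rows --commands "0.32 0 0.1 0 0 0 0;0.32 0 0.15 0 0 0 0;0.5 0 0.15 0 0 0 0;1 0 0.15 0 0 0 0;1 0 0.15 0 0 0 0;1 0 0.15 0 0 0 0;1 0 0.15 0 0 0 0"

```text
clock: 11.6
tcp_pos: [0.4236, 0.0092, 0.009]
eef_rot: [-0.703, 0.079, -0.078, 0.703]
wrist_force: [-0.6, -1.1, 0.7]
gripper_width: 0.0878
```

Call:
play_rows --commands "1 0 -2 0 0 0 0;1 0 -6 0 0 0 0;1 0 -11 0 0 0 0;1 0 -16 0 0 0 0;1 0 -21 0 0 0 0;-1 0 -26 0 0 0 0;-1 0 -26 0 0 0 0;-1 0 -26 0 0 0 0"

```text
clock: 12.4
tcp_pos: [0.4244, 0.009, 0.2698]
eef_rot: [-0.703, 0.078, -0.079, 0.703]
wrist_force: [0.8, 0.5, -0.3]
gripper_width: 0.0676
```

```bash
python3 -c "
from h import *
c=snap('wrist','w11.png')
plan((.60,.024,.26,0),(.6725,.024,.26,0))
"
```

```text
now [0.4232 0.0092 0.2683] yaw -12.79 w 0.0636 t 12.45 F [ 0.6 -0.2 -0.2] tilt [-0.0021  0.0005  0.    ]
(0.6, 0.024, 0.26, 0) -> [16.91  0.79  5.36] [ -0.  -12.8  -0.1] rows 4
(0.6725, 0.024, 0.26, 0) -> [23.98  0.78  6.96] [ -0.  -12.8  -0.1] rows 5
```

View pics/w11.png

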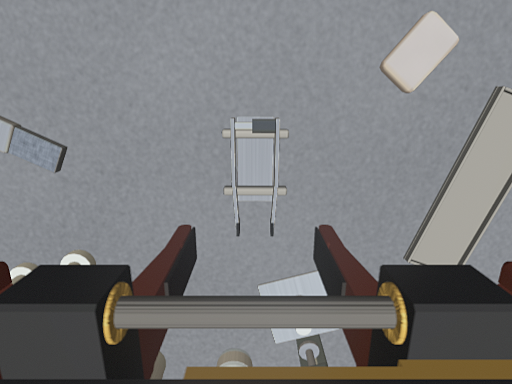

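Call:
play_rows --commands "-1 6 0.8 1.7 0 -5 0;-1 12 0.8 3.5 0 -12.8 0;-1 18 0.8 5.2 0 -12.8 0;-1 22 0.8 6.5 0 -12.8 0;-1 24 0.8 7 0 -12.8 0;-1 24 0.8 7 0 -12.8 0;-1 24 0.8 7 0 -12.8 0;-1 24 0.8 7 0 -12.8 0"

```text
clock: 13.25
tcp_pos: [0.6705, 0.0244, 0.2577]
eef_rot: [-0.707, 0.002, 0.002, 0.707]
wrist_force: [0.2, -0.4, 0.8]
gripper_width: 0.0009
```

```bash
python3 -c "
from h import *
c=snap('scene','s12.png')
cv2.imwrite('pics/s12c.png',cv2.resize(c['color'][150:280,220:350],None,fx=4.6,fy=4.6,interpolation=cv2.INTER_CUBIC))
plan((.672,.024,.208,0))
"
```

```text
now [0.6707 0.0243 0.2586] yaw 0.0 w 0.0004 t 13.3 F [-0.1  0.8  0.3] tilt [-0.0052  0.0006  0.    ]
(0.672, 0.024, 0.208, 0) -> [ 0.16  5.06 -0.04] [-0.   0.  -0.3] rows 2
```

View pics/s12c.png

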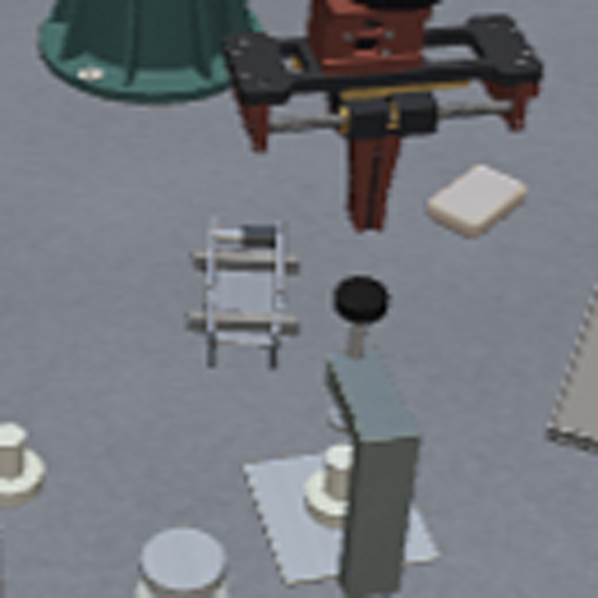

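Call:
play_rows --commands "-1 0.1 3 0 0 0 0;-1 0.1 5 0 0 0 0;-1 0.1 6.2 0 0 0 0;-1 0.1 7.2 0 0 0 0;-1 0.1 8 0 0 0 0;-1 0.1 8.4 0 0 0 0;-1 0.1 8.6 0 0 0 0"

```text
clock: 14.0
tcp_pos: [0.6708, 0.0244, 0.1728]
eef_rot: [-0.707, 0.002, 0.002, 0.707]
wrist_force: [-3.8, 0.1, 4.9]
gripper_width: 0.0005
```

Call:
play_rows --commands "-1 0 0 0 0 0 0;-1 0 0 0 0 0 0"

```text
clock: 14.2
tcp_pos: [0.671, 0.0244, 0.1734]
eef_rot: [-0.707, 0.002, 0.002, 0.707]
wrist_force: [-3.6, 0.1, 4.3]
gripper_width: 0.0003
```

Call:
play_rows --commands "-1 0 0.2 0 0 0 0;-1 0 0.3 0 0 0 0;-1 0 0.4 0 0 0 0"

```text
clock: 14.5
tcp_pos: [0.6714, 0.0243, 0.1697]
eef_rot: [-0.707, 0.001, 0.002, 0.707]
wrist_force: [-2.2, 0.5, 4.6]
gripper_width: 0.0005
```

Call:
play_rows --commands "-1 0 0.1 0 0 0 0;-1 0 0.1 0 0 0 0"

```text
clock: 14.7
tcp_pos: [0.6714, 0.0243, 0.1694]
eef_rot: [-0.707, 0.001, 0.001, 0.707]
wrist_force: [-5.2, 0.0, 9.6]
gripper_width: 0.0005
```

Call:
play_rows --commands "-1 0 0.05 0 0 0 0;-1 0 0.05 0 0 0 0;-1 0 0.05 0 0 0 0;-1 0 0.05 0 0 0 0;-1 0 0.05 0 0 0 0;-1 0 0.05 0 0 0 0"

```text
clock: 15.3
tcp_pos: [0.6714, 0.0243, 0.1694]
eef_rot: [-0.707, 0.001, 0.001, 0.707]
wrist_force: [-4.5, -0.3, 8.3]
gripper_width: 0.0007
```

```bash
python3 -c "
from h import *
c=snap('scene','s13.png')
cv2.imwrite('pics/s13c.png',cv2.resize(c['color'][180:280,220:330],None,fx=6,fy=6,interpolation=cv2.INTER_CUBIC))
plan((.672,.024,.26,0))
"
```

```text
now [0.6714 0.0243 0.1693] yaw 0.01 w 0.0011 t 15.35 F [-4.2  0.7  8.4] tilt [-0.0038  0.0003  0.    ]
(0.672, 0.024, 0.26, 0) -> [ 0.03 -9.07 -0.03] [-0.   0.  -0.2] rows 2
```

View pics/s13c.png

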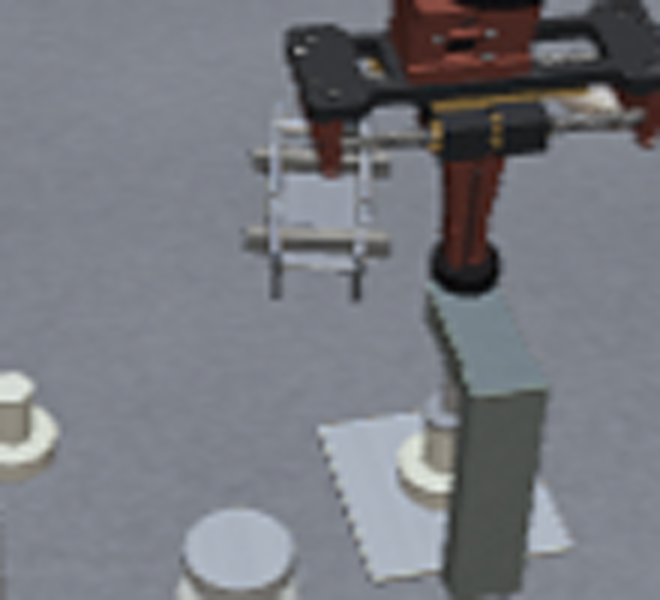

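Call:
play_rows --commands "-1 0 0.15 0 0 0 0;-1 0 0.15 0 0 0 0;-1 0 0.15 0 0 0 0;-1 0 0.15 0 0 0 0;-1 0 0.15 0 0 0 0"

```text
clock: 15.85
tcp_pos: [0.6715, 0.0243, 0.1693]
eef_rot: [-0.707, 0.001, 0.001, 0.707]
wrist_force: [-5.7, 0.8, 13.4]
gripper_width: 0.0005
```

Call:
play_rows --commands "-1 0 -1 0 0 0 0;-1 0 -3 0 0 0 0;-1 0 -6 0 0 0 0;-1 0 -9 0 0 0 0;-1 0 -10 0 0 0 0;-1 0 -10 0 0 0 0"

```text
clock: 16.45
tcp_pos: [0.6733, 0.0243, 0.2708]
eef_rot: [-0.707, -0.001, -0.0, 0.707]
wrist_force: [0.2, -0.6, -0.4]
gripper_width: 0.0007
```

```bash
python3 -c "
from h import *
c=snap('scene','s14.png')
cv2.imwrite('pics/s14c.png',cv2.resize(c['color'][180:280,220:330],None,fx=6,fy=6,interpolation=cv2.INTER_CUBIC))
plan((.422,.009,.26,-12.8))
"
```

```text
now [0.6722 0.0243 0.269 ] yaw 0.02 w 0.0006 t 16.5 F [-0.1 -0.5 -0.3] tilt [-0.002   0.0002  0.    ]
(0.422, 0.009, 0.26, -12.8) -> [-25.02   0.95  -1.53] [ 0.  12.8 -0.1] rows 6
```

View pics/s14c.png

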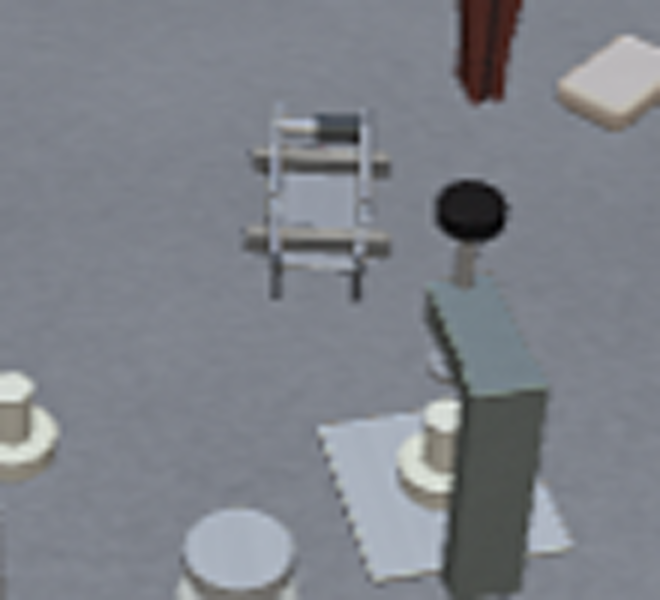

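Slide is back up (knob at the old pixel (472,210)). Back for the tongs.

Call:
play_rows --commands "-1 -5 0 0 0 4 0;0 -10 0.5 -1 0 12.8 0;1 -15 0.9 -1.5 0 12.8 0;1 -20 0.9 -1.5 0 12.8 0;1 -25 0.9 -1.5 0 12.8 0;1 -25 4 -1.5 0 12.8 0;1 -25 9 -1.5 0 12.8 0;1 -25 10 -1.5 0 12.8 0"

```text
clock: 17.3
tcp_pos: [0.4169, 0.0099, 0.1649]
eef_rot: [-0.703, 0.083, -0.075, 0.703]
wrist_force: [-0.5, -0.6, -0.3]
gripper_width: 0.0529
```

```bash
python3 -c "
from h import *
c=snap('wrist','w15.png')
cv2.imwrite('pics/w15c.png',cv2.resize(c['color'][110:300,200:320],None,fx=4,fy=3,interpolation=cv2.INTER_CUBIC))
plan((.4225,.009,.0105,-12.8))
"
```

```text
now [0.4177 0.0099 0.1653] yaw -12.8 w 0.0569 t 17.35 F [-0.2 -0.3 -1. ] tilt [-0.0115  0.0016  0.0001]
(0.4225, 0.009, 0.0105, -12.8) -> [ 0.67 15.48  0.04] [ 0.1  0.  -0.7] rows 4
```

View pics/w15c.png

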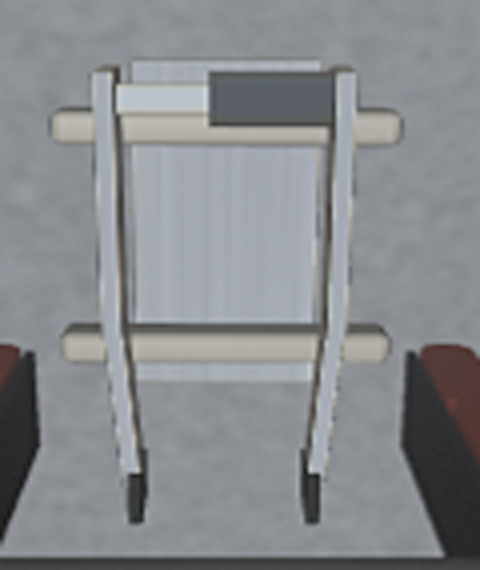

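Call:
play_rows --commands "1 0.5 0 0 0 0 0;1 0.6 2 0 0 0 0;1 0.7 6 0 0 0 -0.6;1 0.7 10 0 0 0 -0.6;1 0.7 13 0 0 0 -0.6;1 0.7 15 0 0 0 -0.6;1 0.7 15.4 0 0 0 -0.6;1 0.7 15.4 0 0 0 -0.6"

```text
clock: 18.15
tcp_pos: [0.4239, 0.0084, 0.0114]
eef_rot: [0.703, -0.079, 0.078, -0.702]
wrist_force: [-0.6, -0.5, 0.5]
gripper_width: 0.0876
```

Call:
play_rows --commands "0.32 0 0 0 0 0 0;0.32 0 0 0 0 0 0;0.32 0 0 0 0 0 0;0.32 0 0 0 0 0 0;0.32 0 0 0 0 0 0"

```text
clock: 18.65
tcp_pos: [0.4247, 0.0084, 0.0121]
eef_rot: [0.703, -0.079, 0.079, -0.702]
wrist_force: [-0.8, 1.5, 6.8]
gripper_width: 0.0585
```

```bash
python3 -c "
from h import *
plan((.4225,.009,.12,-12.8))
"
```

```text
now [0.4247 0.0084 0.0121] yaw -12.8 w 0.0585 t 18.65 F [-0.8  1.5  6.8] tilt [ 0.0006 -0.0008  0.    ]
(0.4225, 0.009, 0.12, -12.8) -> [-2.200e-01 -1.079e+01  1.000e-02] [ 0. -0.  0.] rows 3
```

Call:
play_rows --commands "0.32 0 -1 0 0 0 0;0.32 0 -4 0 0 0 0;0.32 0 -6 0 0 -4 0;0.32 3 -6 1.5 0 -10 0;0.32 5 -5 2.5 0 -15.7 0;0.32 5 -3.5 2.5 0 -15.7 0;0.32 5 -3.5 2.5 0 -15.7 0"

```text
clock: 19.35
tcp_pos: [0.478, 0.0219, 0.0465]
eef_rot: [0.707, 0.017, -0.019, -0.707]
wrist_force: [-1.2, 0.2, -2.0]
gripper_width: 0.0582
```

```bash
python3 -c "
from h import *
plan((.50,.017,.0275,3),(.5805,.0212,.0275,3))
c=snap('scene','s16.png')
cv2.imwrite('pics/s16c.png',cv2.resize(c['color'][180:280,220:330],None,fx=6,fy=6,interpolation=cv2.INTER_CUBIC))
"
```

```text
now [0.478  0.0219 0.0465] yaw 2.92 w 0.0582 t 19.35 F [-1.2  0.2 -2. ] tilt [-0.002  -0.0007  0.    ]
(0.5, 0.017, 0.0275, 3) -> [ 2.18  1.89 -0.6 ] [ 0.  -0.1 -0.1] rows 1
(0.5805, 0.0212, 0.0275, 3) -> [10.24  1.88 -0.6 ] [ 0.  -0.1 -0.1] rows 3
```

View pics/s16c.png

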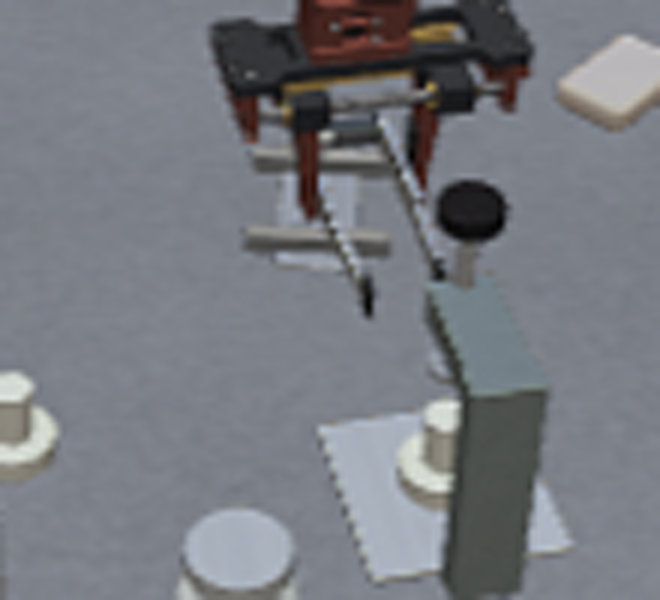

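Call:
play_rows --commands "0.32 2 0.5 -0.6 0 0 0;0.32 3 1.9 -0.6 0 0 0;0.32 5 1.9 -0.6 0 0 0;0.32 7 1.9 -0.6 0 0 0;0.32 9 1.9 -0.6 0 0 0;0.32 10.2 1.9 -0.6 0 0 0;0.32 10.2 1.9 -0.6 0 0 0;0.32 10.2 1.9 -0.6 0 0 0"

```text
clock: 20.2
tcp_pos: [0.5784, 0.021, 0.0278]
eef_rot: [0.707, 0.017, -0.019, -0.707]
wrist_force: [-0.2, 0.2, -1.6]
gripper_width: 0.0576
```

```bash
python3 -c "
from h import *
plan((.5805,.0212,.0275,3))
c=snap('scene','s17.png')
cv2.imwrite('pics/s17c.png',cv2.resize(c['color'][180:280,220:330],None,fx=6,fy=6,interpolation=cv2.INTER_CUBIC))
"
```

```text
now [0.5784 0.021  0.0278] yaw 2.89 w 0.0576 t 20.2 F [-0.2  0.2 -1.6] tilt [-0.0038 -0.0005  0.    ]
(0.5805, 0.0212, 0.0275, 3) -> [0.21 0.03 0.01] [ 0.  -0.1 -0.2] rows 1
```

View pics/s17c.png

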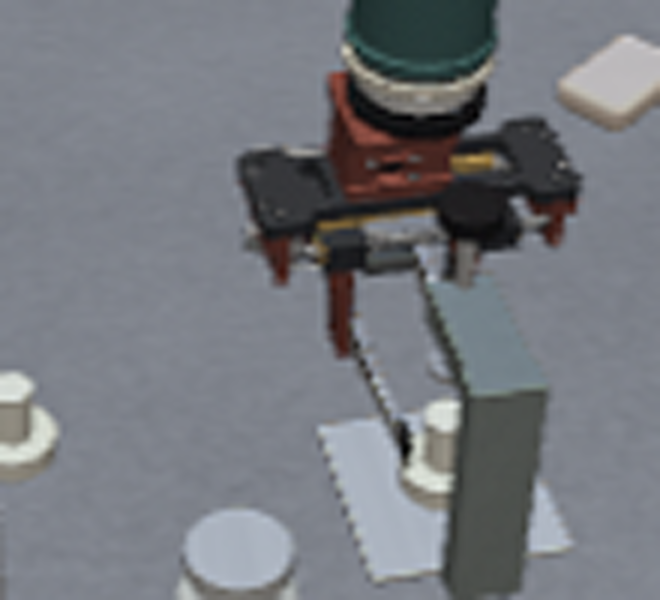

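Call:
play_rows --commands "0.32 0.2 0 0 0 0 0;-0.3 0.2 0 0 0 0 0;-0.3 0.2 0 0 0 0 0;-0.3 0.2 0 0 0 0 0;-0.3 0.2 0 0 0 0 0;-0.3 0.2 0 0 0 0 0;-0.3 0.2 0 0 0 0 0;-0.3 0.2 -0.2 0 0 0 0"

```text
clock: 21.05
tcp_pos: [0.5797, 0.0212, 0.0294]
eef_rot: [0.707, 0.016, -0.02, -0.707]
wrist_force: [-0.0, -0.2, -2.5]
gripper_width: 0.0412
```

Call:
play_rows --commands "-0.3 0 -0.5 0 0 0 0;-0.3 0 -1.2 0 0 0 0;-0.3 -1 -1.2 0 0 0 0;-0.3 -4 -1.2 0 0 0 0;-0.3 -8 -1.2 0 0 0 0;-0.3 -11 -3 0 0 0 0;-0.3 -12 -5 0 0 0 0;-0.3 -12 -5 0 0 0 0"

```text
clock: 21.85
tcp_pos: [0.4587, 0.0152, 0.0816]
eef_rot: [0.707, 0.017, -0.019, -0.707]
wrist_force: [1.6, -0.5, -2.3]
gripper_width: 0.041
```

```bash
python3 -c "
from h import *
plan((.5805,.0212,.0275,3))
c=snap('scene','s18.png')
cv2.imwrite('pics/s18c.png',cv2.resize(c['color'][160:280,220:370],None,fx=5,fy=5,interpolation=cv2.INTER_CUBIC))
t=read_camera('top');im=t['color']
cv2.imwrite('pics/t18c.png',cv2.resize(im[145:245,125:225],None,fx=6,fy=6,interpolation=cv2.INTER_CUBIC))
"
```

```text
now [0.4587 0.0152 0.0816] yaw 2.89 w 0.041 t 21.85 F [ 1.6 -0.5 -2.3] tilt [-0.0032 -0.0007  0.    ]
(0.5805, 0.0212, 0.0275, 3) -> [ 1.221e+01  5.370e+00 -1.000e-02] [ 0.  -0.1 -0.2] rows 3
```

View pics/s18c.png

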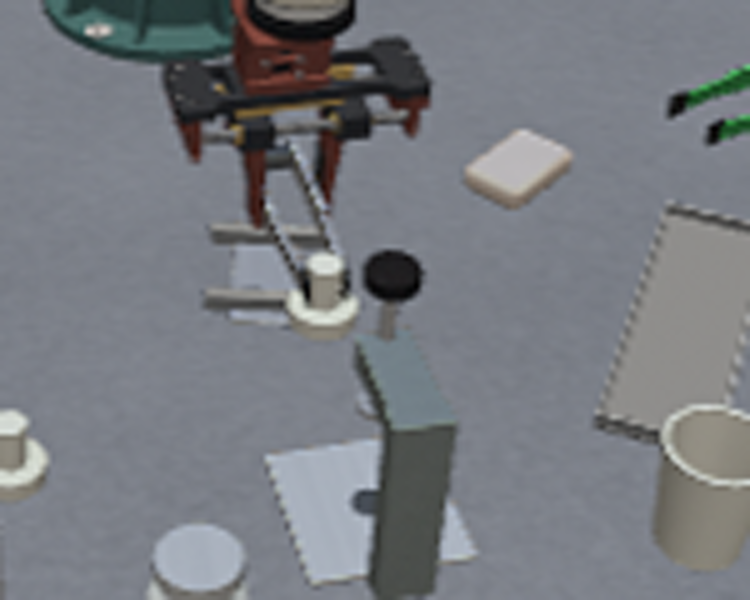

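```bash
python3 -c "
from h import *
plan((.45,.12,.09,58),(.558,.177,.07,58))
"
```

```text
now [0.4611 0.015  0.0804] yaw 2.88 w 0.0408 t 21.95 F [ 1.2  0.4 -1.7] tilt [-0.002  -0.0007  0.    ]
(0.45, 0.12, 0.09, 58) -> [-0.59 -0.96 10.54] [ -0.  -55.1  -0.1] rows 7
(0.558, 0.177, 0.07, 58) -> [10.49  1.01 15.69] [ -0.  -55.1  -0.1] rows 7
```

View pics/t18c.png

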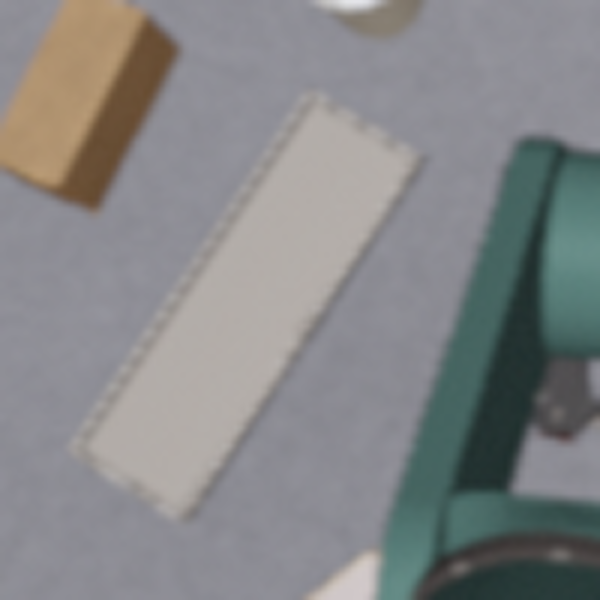

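Call:
play_rows --commands "-0.3 -0.5 -1 2 0 -8 0;-0.3 -0.5 -1 5 0 -16 0;-0.3 -0.5 -1 8 0 -24 0;-0.3 -0.5 -1 10.5 0 -32 0;-0.3 -0.5 -1 10.5 0 -40 0;-0.3 -0.5 -1 10.5 0 -48 0;-0.3 -0.5 -1 10.5 0 -55 0;-0.3 -0.5 -1 10.5 0 -55 0"

```text
clock: 22.75
tcp_pos: [0.4517, 0.12, 0.0895]
eef_rot: [-0.618, -0.342, 0.343, 0.619]
wrist_force: [1.1, 0.1, -2.5]
gripper_width: 0.0407
```

```bash
python3 -c "
from h import *
plan((.558,.177,.06,58),(.558,.177,.026,58))
"
```

```text
now [0.4517 0.12   0.0895] yaw 57.97 w 0.0407 t 22.75 F [ 1.1  0.1 -2.5] tilt [-0.0021 -0.0008  0.    ]
(0.558, 0.177, 0.06, 58) -> [10.48  2.93 -5.99] [-0.1 -0.  -0.1] rows 3
(0.558, 0.177, 0.026, 58) -> [10.48  6.33 -5.99] [-0.1 -0.  -0.1] rows 3
```

Call:
play_rows --commands "-0.3 4 1 -2 0 0 0;-0.3 8 2 -4.5 0 0 0;-0.3 10.5 2.9 -6 0 0 0;-0.3 10.5 2.9 -6 0 0 0;-0.3 10.5 2.9 -6 0 0 0"

```text
clock: 23.25
tcp_pos: [0.5581, 0.1772, 0.059]
eef_rot: [-0.619, -0.341, 0.343, 0.619]
wrist_force: [-1.0, -0.3, -2.3]
gripper_width: 0.0414
```

```bash
python3 -c "
from h import *
plan((.558,.177,.026,58))
c=snap('scene','s19.png')
cv2.imwrite('pics/s19c.png',cv2.resize(c['color'][150:280,280:410],None,fx=4.6,fy=4.6,interpolation=cv2.INTER_CUBIC))
t=read_camera('top');im=t['color']
cv2.imwrite('pics/t19c.png',cv2.resize(im[125:245,125:245],None,fx=5,fy=5,interpolation=cv2.INTER_CUBIC))
"
```

```text
now [0.5581 0.1772 0.059 ] yaw 57.85 w 0.0414 t 23.25 F [-1.  -0.3 -2.3] tilt [-0.0039 -0.0012  0.    ]
(0.558, 0.177, 0.026, 58) -> [-0.01  3.3  -0.01] [-0.2 -0.2 -0.2] rows 1
```

View pics/s19c.png

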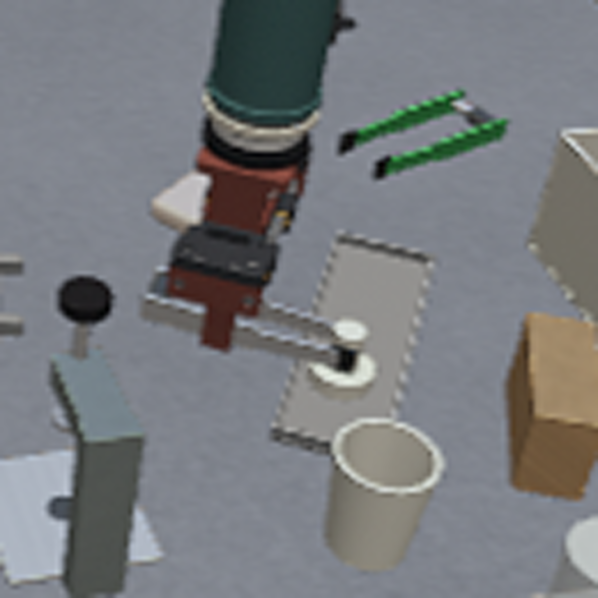

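View pics/t19c.png

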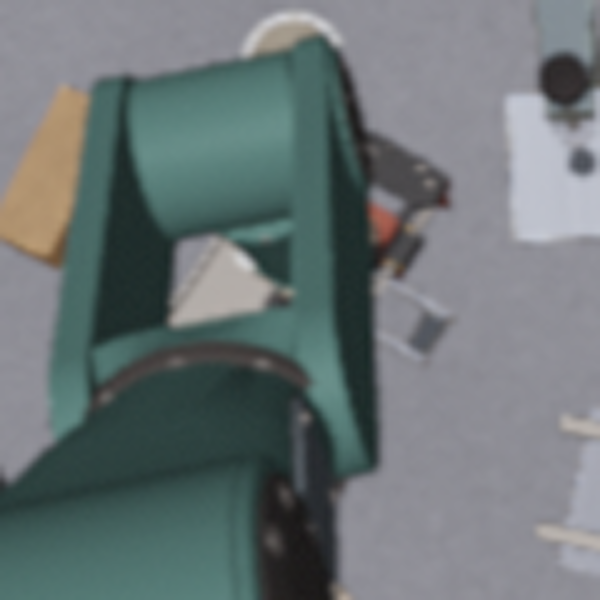

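```bash
python3 -c "
from h import *
c=read_camera('scene')
p=ray(c,280+351/4.6,150+331/4.6,.087);print(p)
Q=np.array([ray(c,280+x/4.6,150+y/4.6,.014)[:2] for x,y in [(340,233),(434,262),(272,434)]]);print(Q)
cen=(Q[1]+Q[2])/2; a=np.array([.849,-.528]);b=np.array([.528,.849]);print(cen,(p[:2]-cen)@a,(p[:2]-cen)@b, np.degrees(np.arctan2(*(Q[2]-Q[0])[::-1])))
"
```

```text
[0.60994922 0.25529078 0.087     ]
[[0.4028572  0.34399937]
 [0.45417081 0.40789509]
 [0.63339149 0.19695038]]
[0.54378115 0.30242274] 0.08106236932095891 -0.005078291328520772 -32.53224434421706
```

```bash
python3 -c "
from h import *
c=read_camera('top');im=cv2.imread('pics/top0.png')
print(im[196,166],im[196,210],im[185,150],im[205,170])
p=im.astype(int);m=((p[...,2]-p[...,0]>=5)&(p[...,2]-p[...,0]<40)&(p[...,2]>140)).astype(np.uint8);m=cv2.morphologyEx(m,cv2.MORPH_OPEN,np.ones((3,3)))
n,l,st,ce=cv2.connectedComponentsWithStats(m)
i=l[196,166];print(st[i],ce[i],ray(c,*ce[i],.004))
cs,_=cv2.findContours((l==i).astype(np.uint8),0,1);r=cv2.minAreaRect(cs[0]);B=cv2.boxPoints(r);print(B)
P=np.array([ray(c,*b,.004)[:2] for b in B]);print(P,np.linalg.norm(np.diff(P,axis=0),axis=1),P.mean(0))
sc=read_camera('scene');s=cv2.imread('pics/s19.png')
for q in [(.5306,.303,.004)]: print(proj(sc,q))
cv2.imwrite('pics/s0tray.png',cv2.resize(cv2.imread('pics/scene0.png')[195:255,330:385],None,fx=10,fy=10,interpolation=cv2.INTER_CUBIC))
"
```

```text
[158 162 168] [137 130 130] [139 131 131] [160 163 169]
[ 138  162   55   68 1510] [165.64238411 195.8013245 ] [0.53008822 0.30895808 0.004     ]
[[136.76923 219.84615]
 [176.92307 159.61537]
 [194.69229 171.46153]
 [154.53845 231.6923 ]]
[[0.44203502 0.41328723]
 [0.66931211 0.27013539]
 [0.62132972 0.20154193]
 [0.39710365 0.34572674]] [0.26860254 0.08371005 0.26658318] [0.53244512 0.30767282]
[356.1854328  224.15751818]
```

View pics/s0tray.png

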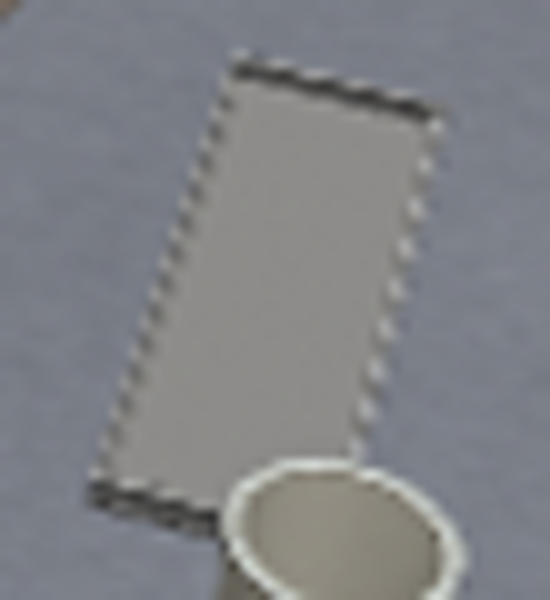

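```bash
python3 -c "
from h import *
c=read_camera('scene')
Q=np.array([ray(c,330+x/10,195+y/10,.014)[:2] for x,y in [(233,62),(440,112),(93,483)]]);print(Q,(Q[1]+Q[2])/2,np.linalg.norm(Q[0]-Q[1]),np.linalg.norm(Q[0]-Q[2]))
"
```

```text
[[0.40596763 0.34014773]
 [0.44938398 0.40862584]
 [0.62854152 0.1993486 ]] [0.53896275 0.30398722] 0.08108163673146103 0.26336957285342394
```

Call:
play_rows --commands "-0.3 0.3 1.2 0 0 0 0;-0.3 0.3 2.2 0 0 0 0;-0.3 0.3 2.8 0 0 0 0;-0.3 0.3 3.1 0 0 0 0;-0.3 0.3 3.3 0 0 0 0;-0.3 0.3 3.3 0 0 0 0"

```text
clock: 24.15
tcp_pos: [0.5589, 0.1792, 0.0272]
eef_rot: [-0.619, -0.341, 0.343, 0.619]
wrist_force: [1.1, 0.8, -2.9]
gripper_width: 0.041
```

Call:
play_rows --commands "-0.3 0 0.1 0 0 0 0;-0.3 0 0.2 0 0 0 0;-0.3 0 0.25 0 0 0 0;-0.3 0 0.25 0 0 0 0"

```text
clock: 24.55
tcp_pos: [0.5592, 0.1793, 0.0251]
eef_rot: [-0.619, -0.342, 0.343, 0.619]
wrist_force: [-0.5, -1.2, 1.5]
gripper_width: 0.0409
```

Call:
play_rows --commands "-0.1 0 0 0 0 0 0;0.1 0 0 0 0 0 0;0.32 0 0 0 0 0 0;0.32 0 0 0 0 0 0;0.32 0 0 0 0 0 0;0.32 0 0 0 0 0 0"

```text
clock: 25.15
tcp_pos: [0.5592, 0.1793, 0.025]
eef_rot: [-0.619, -0.342, 0.343, 0.619]
wrist_force: [-0.2, 0.8, -2.2]
gripper_width: 0.0581
```

Call:
play_rows --commands "0.32 0 -1 0 0 0 0;0.32 0 -3 0 0 0 0;0.32 0 -6 0 0 0 0;0.32 0 -8 0 0 0 0;0.32 -5 -8 3 0 0 0;0.32 -10 -8 5 0 0 0;0.32 -12 -8 5 0 0 0;0.32 -12 -8 5 0 0 0"

```text
clock: 25.95
tcp_pos: [0.4486, 0.1023, 0.1056]
eef_rot: [-0.618, -0.34, 0.344, 0.619]
wrist_force: [0.5, 0.9, -1.2]
gripper_width: 0.0581
```

```bash
python3 -c "
from h import *
c=snap('scene','s20.png')
cv2.imwrite('pics/s20c.png',cv2.resize(c['color'][150:280,280:410],None,fx=4.6,fy=4.6,interpolation=cv2.INTER_CUBIC))
p=None
plan((.5485,-.108,.026,58))
refills(read_camera('top'))
"
```

```text
now [0.4517 0.1033 0.106 ] yaw 57.81 w 0.0579 t 26.0 F [-0.2  1.  -0.9] tilt [-0.0024 -0.0008  0.    ]
(0.5485, -0.108, 0.026, 58) -> [-12.72   8.   -19.46] [-0.1 -0.2 -0.1] rows 5
[ 0.6081 -0.2031] [302.4 171.8] 118 13 13
[0.5937 0.7876] [ 38.3 181.2] 181 18 17
[ 0.5236 -0.3798] [351.5 193.1] 120 13 13
[ 0.5205 -0.2933] [327.9 194.4] 119 13 12
```

View pics/s20c.png

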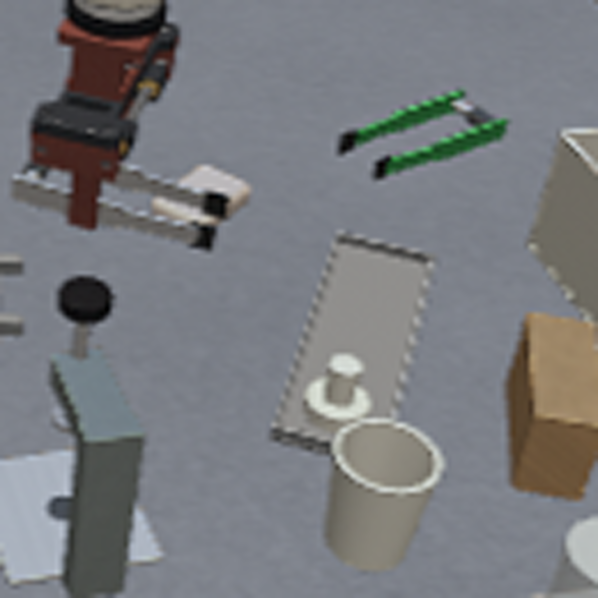

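Call:
play_rows --commands "0.32 0 -1 -1 0 8 0;0.32 0 -1 -2 0 16 0;0.32 -2 -1 -4 0 24 0;0.32 -4 -1 -6 0 32 0;0.32 -7 -1 -7 0 40 0;0.32 -10 -1 -8 0 48 0;0.32 -13 -1 -9 0 56 0;0.32 -15 -1 -10 0 64 0"

```text
clock: 26.85
tcp_pos: [0.4599, -0.0777, 0.1167]
eef_rot: [0.706, -0.04, 0.041, -0.706]
wrist_force: [0.1, 0.5, -0.7]
gripper_width: 0.0584
```

```bash
python3 -c "
from h import *
plan((.52,-.1775,.09,-15))
"
```

```text
now [ 0.4599 -0.0777  0.1167] yaw -6.49 w 0.0584 t 26.85 F [ 0.1  0.5 -0.7] tilt [ 0.0013 -0.001   0.    ]
(0.52, -0.1775, 0.09, -15) -> [ 7.09  2.69 -9.24] [0.  8.5 0.1] rows 3
```

Call:
play_rows --commands "0.32 3 1 -4 0 8.5 0;0.32 6 2.7 -8 0 8.5 0;0.32 7.1 2.7 -9.2 0 8.5 0;0.32 7.1 2.7 -9.2 0 8.5 0;0.32 7.1 2.7 -9.2 0 8.5 0"

```text
clock: 27.35
tcp_pos: [0.521, -0.177, 0.0898]
eef_rot: [0.701, -0.092, 0.093, -0.701]
wrist_force: [-0.9, 0.6, -1.4]
gripper_width: 0.0583
```

```bash
python3 -c "
from h import *
c=snap('scene','s21.png')
cv2.imwrite('pics/s21c.png',cv2.resize(c['color'][180:280,180:290],None,fx=6,fy=6,interpolation=cv2.INTER_CUBIC))
plan((.52,-.1775,.02,-15))
refills(read_camera('top'))
"
```

```text
now [ 0.5202 -0.1763  0.0898] yaw -14.97 w 0.0582 t 27.4 F [-0.7 -0.6 -1.2] tilt [ 0.0007 -0.0003  0.    ]
(0.52, -0.1775, 0.02, -15) -> [ 0.01  6.98 -0.12] [0. 0. 0.] rows 2
[0.7958 0.9366] [  5.2 131. ] 80 11 10
[0.7502 0.865 ] [ 22.3 141.9] 66 13 9
[0.6091 0.2584] [178.9 174.2] 130 13 13
[0.5945 0.7876] [ 38.3 181. ] 191 19 18
[ 0.5235 -0.3803] [351.6 193.1] 125 14 13
```

View pics/s21c.png

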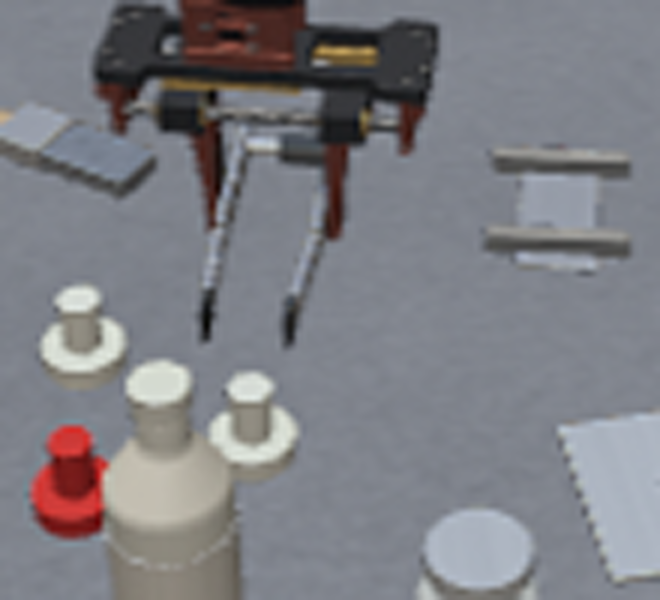

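```bash
python3 -c "
from h import *
c=read_camera('scene')
A=ray(c,180+205/6,180+340/6,.094);B=ray(c,180+290/6,180+345/6,.094);m=(A+B)/2;print(A,B,m-0.01*np.array([.966,-.259,0]))
print(ray(c,180+250/6,180+388/6,.05))
"
```

```text
[ 0.61694356 -0.22351018  0.094     ] [ 0.62764932 -0.17993973  0.094     ] [ 0.61263644 -0.19913495  0.094     ]
[ 0.61044614 -0.20125337  0.05      ]
```

Call:
play_rows --commands "0.32 -0.1 3 -0.1 0 0 0;0.32 -0.1 5 -0.15 0 0 0;0.32 -0.1 6.3 -0.15 0 0 0;0.32 -0.1 7 -0.15 0 0 0;0.32 -0.1 7 -0.15 0 0 0;0.32 -0.1 7 -0.15 0 0 0"

```text
clock: 28.1
tcp_pos: [0.5189, -0.177, 0.0206]
eef_rot: [0.701, -0.091, 0.092, -0.701]
wrist_force: [0.4, 0.8, -1.0]
gripper_width: 0.0581
```

Call:
play_rows --commands "-0.3 0 0 0 0 0 0;-0.3 0 0 0 0 0 0;-0.3 0 0 0 0 0 0;-0.3 0 0 0 0 0 0;-0.3 0 0 0 0 0 0;-0.3 0 0 0 0 0 0"

```text
clock: 28.7
tcp_pos: [0.5193, -0.1773, 0.021]
eef_rot: [0.701, -0.091, 0.093, -0.701]
wrist_force: [0.1, -1.0, 2.5]
gripper_width: 0.0409
```

Call:
play_rows --commands "-0.3 0 -0.5 0 0 0 0;-0.3 0 -1.5 0 0 0 0;-0.3 0 -4 0 0 0 0;-0.3 0 -7 0 0 0 0;-0.3 0 -7 0 0 0 0"

```text
clock: 29.2
tcp_pos: [0.5215, -0.1782, 0.0947]
eef_rot: [0.702, -0.089, 0.095, -0.7]
wrist_force: [1.3, 0.4, -2.2]
gripper_width: 0.0413
```

```bash
python3 -c "
from h import *
c=snap('scene','s22.png')
cv2.imwrite('pics/s22c.png',cv2.resize(c['color'][180:280,180:290],None,fx=6,fy=6,interpolation=cv2.INTER_CUBIC))
plan((.46,-.0,.1,-15))
refills(read_camera('top'))
"
```

```text
now [ 0.5205 -0.1778  0.093 ] yaw -14.9 w 0.0413 t 29.25 F [-0.   0.5 -1.8] tilt [ 0.0062 -0.0031  0.    ]
(0.46, -0.0, 0.1, -15) -> [-10.41  -0.8   15.63] [0.1 0.1 0.4] rows 4
[0.7961 0.9361] [  5.4 130.9] 77 11 9
[0.7374 0.2361] [185.5 141.3] 86 20 10
[0.7513 0.8652] [ 22.3 141.6] 63 13 9
[0.6092 0.2585] [178.9 174.1] 131 13 13
[0.5946 0.7877] [ 38.3 181. ] 192 19 18
[ 0.5235 -0.3803] [351.6 193.1] 125 14 13
```

View pics/s22c.png

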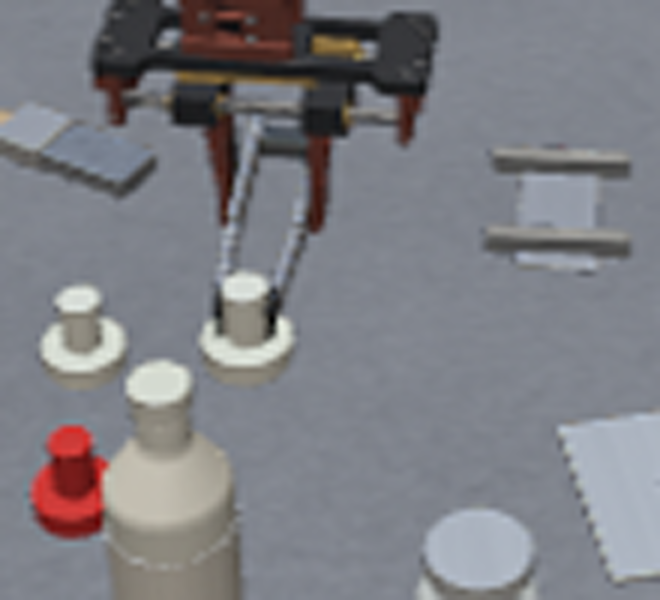

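Call:
play_rows --commands "-0.3 -4 -1 1 0 0 0;-0.3 -8 -1 4 0 -4 0;-0.3 -10 -1 8 0 -8 0;-0.3 -11 -1 12 0 -16 0;-0.3 -12 -1 16 0 -24 0;-0.3 -13 -1 20 0 -32 0;-0.3 -14 -1 23 0 -40 0;-0.3 -14 -1 26 0 -48 0"

```text
clock: 30.1
tcp_pos: [0.4476, 0.1115, 0.0993]
eef_rot: [0.678, 0.203, -0.204, -0.676]
wrist_force: [-0.9, -0.9, -3.0]
gripper_width: 0.041
```

```bash
python3 -c "
from h import *
plan((.5085,.2113,.06,57.6))
"
```

```text
now [0.4476 0.1115 0.0993] yaw 33.48 w 0.041 t 30.1 F [-0.9 -0.9 -3. ] tilt [-0.0014 -0.0023  0.    ]
(0.5085, 0.2113, 0.06, 57.6) -> [10.6   3.9   4.97] [  0.  -24.1  -0.2] rows 3
```

Call:
play_rows --commands "-0.3 3 0 1 0 -8 0;-0.3 6 0 3 0 -16 0;-0.3 9 0.5 5 0 -24.1 0;-0.3 10.6 1 5 0 -24.1 0;-0.3 10.6 3 5 0 -24.1 0;-0.3 10.6 4 5 0 -24.1 0;-0.3 10.6 4 5 0 -24.1 0"

```text
clock: 30.8
tcp_pos: [0.5054, 0.2107, 0.0564]
eef_rot: [-0.62, -0.337, 0.344, 0.62]
wrist_force: [-1.0, -1.0, -2.0]
gripper_width: 0.0408
```

```bash
python3 -c "
from h import *
plan((.5085,.2113,.0255,57.6))
c=snap('scene','s23.png')
cv2.imwrite('pics/s23c.png',cv2.resize(c['color'][180:270,300:390],None,fx=6,fy=6,interpolation=cv2.INTER_CUBIC))
"
```

```text
now [0.5054 0.2107 0.0564] yaw 57.58 w 0.0408 t 30.8 F [-1. -1. -2.] tilt [-0.0076 -0.0041  0.    ]
(0.5085, 0.2113, 0.0255, 57.6) -> [ 0.24  3.09 -0.24] [-0.2 -0.  -0.4] rows 1
```

View pics/s23c.png

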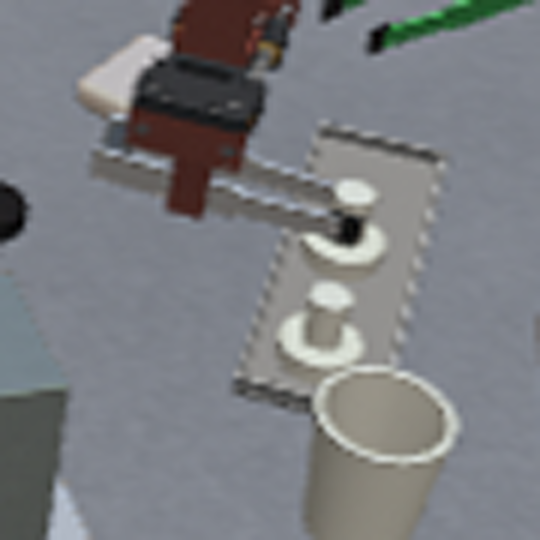

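Call:
play_rows --commands "-0.3 0.2 1.2 -0.1 0 0 0;-0.3 0.2 2.1 -0.1 0 0 0;-0.3 0.2 2.7 -0.1 0 0 0;-0.3 0.2 3 -0.1 0 0 0;-0.3 0.2 3.1 -0.1 0 0 0;-0.3 0.2 3.15 -0.1 0 0 0;-0.3 0.2 3.15 -0.1 0 0 0"

```text
clock: 31.55
tcp_pos: [0.5081, 0.2119, 0.0263]
eef_rot: [0.62, 0.338, -0.343, -0.62]
wrist_force: [-1.5, -0.9, -0.0]
gripper_width: 0.0407
```

Call:
play_rows --commands "-0.3 0 0.1 0 0 0 0;-0.3 0 0.2 0 0 0 0;-0.3 0 0.2 0 0 0 0"

```text
clock: 31.85
tcp_pos: [0.5081, 0.2119, 0.0246]
eef_rot: [0.62, 0.338, -0.343, -0.62]
wrist_force: [-3.9, -1.9, 3.7]
gripper_width: 0.0407
```

Call:
play_rows --commands "-0.1 0 0 0 0 0 0;0.1 0 0 0 0 0 0;0.32 0 0 0 0 0 0;0.32 0 0 0 0 0 0;0.32 0 0 0 0 0 0;0.32 0 0 0 0 0 0"

```text
clock: 32.45
tcp_pos: [0.5082, 0.2119, 0.0245]
eef_rot: [0.62, 0.338, -0.343, -0.62]
wrist_force: [0.4, 0.0, -1.4]
gripper_width: 0.0583
```

Call:
play_rows --commands "0.32 0 -1 0 0 0 0;0.32 0 -3 0 0 0 0;0.32 0 -6 0 0 0 0;0.32 0 -9 0 0 0 0;0.32 -4 -9 -2 0 5 0;0.32 -8 -9 -4 0 12 0;0.32 -11 -9 -6 0 20 0;0.32 -14 -9 -9 0 28 0"

```text
clock: 33.25
tcp_pos: [0.5082, 0.0449, 0.1158]
eef_rot: [0.685, 0.177, -0.181, -0.684]
wrist_force: [0.5, 0.3, -0.5]
gripper_width: 0.0581
```

```bash
python3 -c "
from h import *
c=snap('scene','s24.png')
cv2.imwrite('pics/s24c.png',cv2.resize(c['color'][180:270,300:390],None,fx=6,fy=6,interpolation=cv2.INTER_CUBIC))
plan((.44,-.1,.11,-30))
refills(read_camera('top'))
"
```

```text
now [0.5115 0.039  0.1162] yaw 28.81 w 0.058 t 33.3 F [ 2.  -5.6 -1.9] tilt [-0.0022 -0.0071  0.    ]
(0.44, -0.1, 0.11, -30) -> [-12.96   0.73  -8.73] [ 0.4 58.8 -0.1] rows 7
[0.6088 0.2582] [178.9 174.3] 127 13 13
[0.5939 0.7875] [ 38.3 181.2] 186 19 18
[0.5569 0.291 ] [169.8 188. ] 131 13 13
[ 0.5236 -0.38  ] [351.5 193.1] 121 14 13
[ 0.5205 -0.2932] [327.9 194.4] 121 13 12
```

View pics/s24c.png

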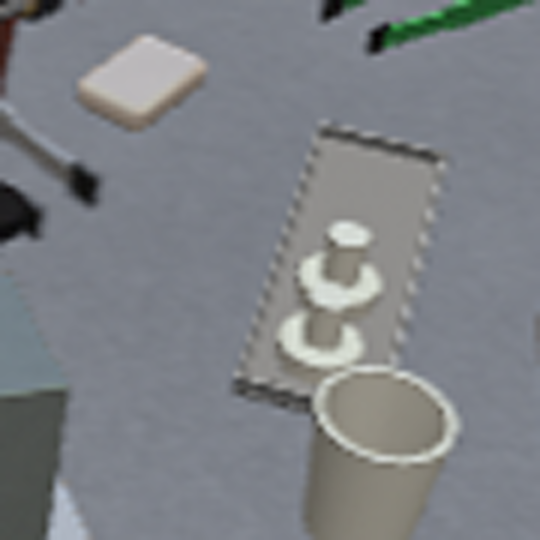

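```bash
python3 -c "
from h import *
plan((.44,-.1,.11,-30))
c=snap('scene','s25.png')
cv2.imwrite('pics/s25c.png',cv2.resize(c['color'][150:280,220:350],None,fx=4.6,fy=4.6,interpolation=cv2.INTER_CUBIC))
"
```

```text
now [0.5113 0.0416 0.1161] yaw 29.17 w 0.0583 t 33.35 F [-0.4  0.9 -0.8] tilt [-0.0022 -0.0051  0.    ]
(0.44, -0.1, 0.11, -30) -> [-13.13   0.7   -8.89] [ 0.3 59.2 -0.1] rows 7
```

View pics/s25c.png

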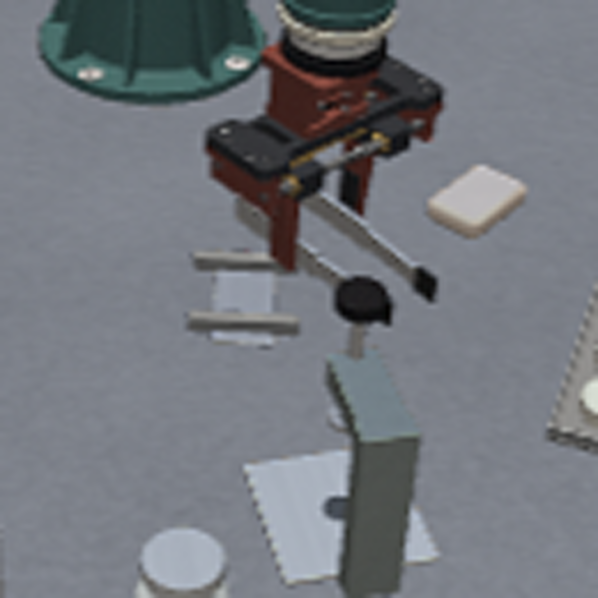

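Call:
play_rows --commands "0.32 -4 0.5 0 0 4 0;0.32 -8 0.7 -1 0 10 0;0.32 -11 0.7 -3 0 18 0;0.32 -13 0.7 -6 0 26 0;0.32 -15 0.7 -10 0 34 0;0.32 -17 0.7 -13 0 42 0;0.32 -18 0.7 -16 0 49 0;0.32 -19 0.7 -17 0 49 0"

```text
clock: 34.2
tcp_pos: [0.4302, -0.1999, 0.1108]
eef_rot: [0.699, -0.121, 0.121, -0.695]
wrist_force: [1.3, -0.4, -0.2]
gripper_width: 0.0582
```

```bash
python3 -c "
from h import *
plan((.435,-.2607,.09,-20))
"
```

```text
now [ 0.4302 -0.1999  0.1108] yaw -19.68 w 0.0582 t 34.2 F [ 1.3 -0.4 -0.2] tilt [-0.0005 -0.0054  0.    ]
(0.435, -0.2607, 0.09, -20) -> [ 2.5   2.11 -5.55] [0.3 0.3 0.1] rows 2
```

Call:
play_rows --commands "0.32 1.5 1 -3 0 0 0;0.32 2.5 2.1 -5.6 0.3 0.3 0;0.32 2.5 2.1 -5.6 0.3 0.3 0;0.32 2.5 2.1 -5.6 0.3 0.3 0"

```text
clock: 34.6
tcp_pos: [0.4343, -0.2597, 0.0899]
eef_rot: [-0.696, 0.122, -0.122, 0.697]
wrist_force: [-0.3, 0.6, -1.1]
gripper_width: 0.0581
```

```bash
python3 -c "
from h import *
c=snap('scene','s26.png')
cv2.imwrite('pics/s26c.png',cv2.resize(c['color'][170:270,140:250],None,fx=6,fy=6,interpolation=cv2.INTER_CUBIC))
plan((.435,-.2607,.02,-20))
refills(read_camera('top'))
"
```

```text
now [ 0.4343 -0.2593  0.0901] yaw -19.83 w 0.0579 t 34.65 F [ 0.9  0.9 -1. ] tilt [0.     0.0012 0.    ]
(0.435, -0.2607, 0.02, -20) -> [ 0.12  7.01 -0.12] [-0.1  0.2 -0. ] rows 2
[0.6087 0.2584] [178.9 174.3] 128 13 13
[0.5939 0.7875] [ 38.3 181.2] 186 19 18
[0.5569 0.291 ] [169.8 188. ] 131 13 13
```

View pics/s26c.png

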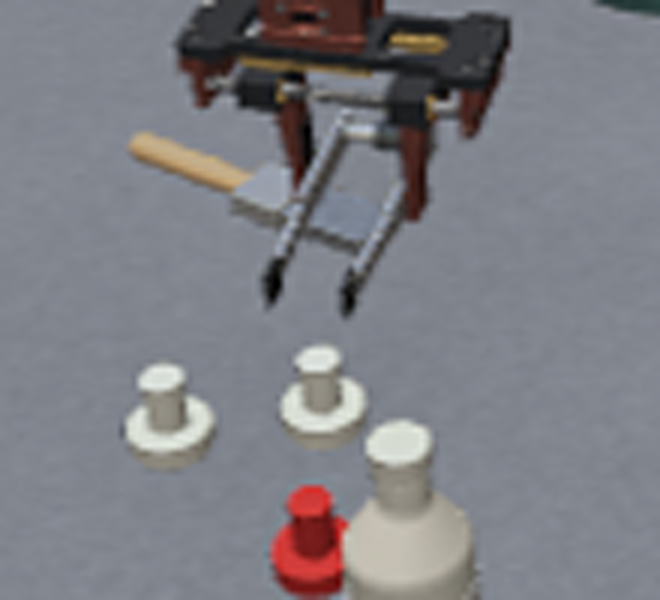

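```bash
python3 -c "
from h import *
t=read_camera('top');im=cv2.imread('pics/top0.png')
cv2.imwrite('pics/brush.png',cv2.resize(im[225:280,310:375],None,fx=9,fy=9,interpolation=cv2.INTER_CUBIC))
"
```

```text
(no output)
```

View pics/brush.png

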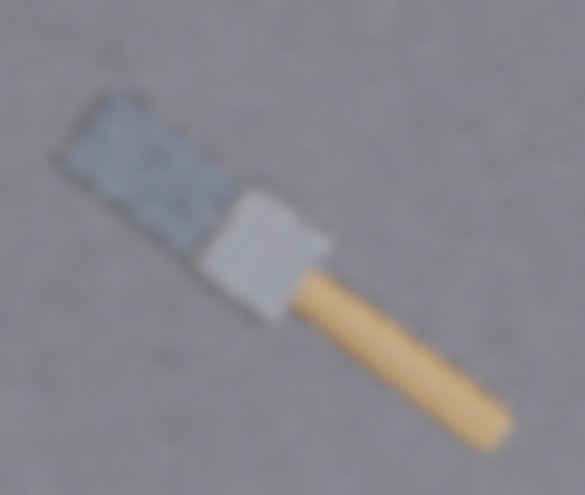

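```bash
python3 -c "
from h import *
t=read_camera('top');c=read_camera('scene')
for x,y in [(120,85),(60,155),(275,325),(335,243),(205,265),(480,450),(515,420),(310,270)]: print(ray(t,310+x/9,225+y/9,.01).round(3))
# scene handle end, head top/bottom edges
for x,y in [(232,195),(232,210),(355,248),(385,200),(290,163)]: print('s',ray(c,140+x/6,170+y/6,.0).round(3),ray(c,140+x/6,170+y/6,.02).round(3))
"
```

```text
[ 0.375 -0.27   0.01 ]
[ 0.347 -0.244  0.01 ]
[ 0.279 -0.326  0.01 ]
[ 0.311 -0.352  0.01 ]
[ 0.303 -0.3    0.01 ]
[ 0.23  -0.403  0.01 ]
[ 0.241 -0.418  0.01 ]
[ 0.3   -0.341  0.01 ]
s [ 0.292 -0.345 -0.   ] [ 0.319 -0.343  0.02 ]
s [ 0.309 -0.345  0.   ] [ 0.335 -0.343  0.02 ]
s [ 0.361 -0.268  0.   ] [ 0.387 -0.267  0.02 ]
s [ 0.313 -0.246 -0.   ] [ 0.339 -0.246  0.02 ]
s [ 0.262 -0.307  0.   ] [ 0.29  -0.306  0.02 ]
```

```bash
python3 -c "
from h import *
c=read_camera('scene')
d=np.array([.94,-.342,0])
A=ray(c,140+269/6,170+308/6,.0945);B=ray(c,140+347/6,170+314/6,.0945);m=(A+B)/2-.01*d;print(m)
n=ray(c,140+318/6,170+359/6,.05);print(n,(n-m)@d,(n-m)@[.342,.94,0])
plan((.435,-.2607,.02,-20))
"
```

```text
[ 0.52439342 -0.28913358  0.0945    ]
[ 0.52324581 -0.29079856  0.05      ] -0.000509329751767552 -0.0019575556229814908
now [ 0.4349 -0.2601  0.0905] yaw -19.88 w 0.0585 t 34.9 F [-1.1  0.2 -0.6] tilt [ 0.0013 -0.0004  0.    ]
(0.435, -0.2607, 0.02, -20) -> [ 0.02  7.05 -0.06] [-0.   0.1  0.1] rows 2
```

Call:
play_rows --commands "0.32 0 3 -0.15 0 0 0;0.32 0 5 -0.15 0 0 0;0.32 0 6.3 -0.15 0 0 0;0.32 0 6.9 -0.15 0 0 0;0.32 0 7 -0.15 0 0 0;0.32 0 7 -0.15 0 0 0"

```text
clock: 35.5
tcp_pos: [0.4348, -0.2616, 0.0208]
eef_rot: [0.697, -0.121, 0.123, -0.696]
wrist_force: [-0.0, 0.9, -1.0]
gripper_width: 0.0582
```

Call:
play_rows --commands "-0.3 0 0 0 0 0 0;-0.3 0 0 0 0 0 0;-0.3 0 0 0 0 0 0;-0.3 0 0 0 0 0 0;-0.3 0 0 0 0 0 0;-0.3 0 0 0 0 0 0"

```text
clock: 36.1
tcp_pos: [0.4352, -0.2618, 0.0211]
eef_rot: [0.697, -0.121, 0.123, -0.696]
wrist_force: [0.2, 0.3, 2.4]
gripper_width: 0.0412
```

Call:
play_rows --commands "-0.3 0 -0.5 0 0 0 0;-0.3 0 -1.5 0 0 0 0;-0.3 0 -4 0 0 0 0;-0.3 0 -7.5 0 0 0 0;-0.3 0 -7.5 0 0 0 0"

```text
clock: 36.6
tcp_pos: [0.4372, -0.2635, 0.1002]
eef_rot: [0.698, -0.119, 0.125, -0.695]
wrist_force: [1.5, -0.8, -2.3]
gripper_width: 0.0407
```

```bash
python3 -c "
from h import *
c=snap('scene','s27.png')
cv2.imwrite('pics/s27c.png',cv2.resize(c['color'][170:270,140:250],None,fx=6,fy=6,interpolation=cv2.INTER_CUBIC))
plan((.43,-.0,.1,0))
"
```

```text
now [ 0.4363 -0.2628  0.0984] yaw -19.85 w 0.0407 t 36.65 F [ 0.2 -0.8 -2.3] tilt [ 0.0063 -0.0044  0.    ]
(0.43, -0.0, 0.1, 0) -> [-9.52 -0.28 24.51] [  0.2 -19.9   0.4] rows 6
```

Call:
play_rows --commands "-0.3 -2 -0.5 4 0 0 0;-0.3 -4 -0.5 8 0 -3 0;-0.3 -6 -0.5 12 0 -8 0;-0.3 -7 -0.5 16 0 -14 0;-0.3 -9 -0.5 20 0 -20 0;-0.3 -9.5 -0.5 24.5 0 -26 0;-0.3 -11 -0.5 28 0 -34 0;-0.3 -12 -0.5 32 0 -42 0"

```text
clock: 37.45
tcp_pos: [0.43, 0.0804, 0.1008]
eef_rot: [0.695, 0.139, -0.137, -0.692]
wrist_force: [0.3, 0.3, -1.0]
gripper_width: 0.041
```

```bash
python3 -c "
from h import *
plan((.4574,.2439,.1,57.6),(.4574,.2439,.06,57.6))
"
```

```text
now [0.43   0.0804 0.1008] yaw 22.48 w 0.041 t 37.45 F [ 0.3  0.3 -1. ] tilt [ 0.0031 -0.0046  0.    ]
(0.4574, 0.2439, 0.1, 57.6) -> [ 8.78  0.02 14.06] [  0.3 -35.1  -0. ] rows 5
(0.4574, 0.2439, 0.06, 57.6) -> [ 8.78  4.02 14.08] [  0.3 -35.1  -0. ] rows 5
```

Call:
play_rows --commands "-0.3 1 0 3 0 -8 0;-0.3 3 0 7 0 -16 0;-0.3 6 0 11 0 -24 0;-0.3 8.8 0 14 0 -32 0;-0.3 8.8 1 14.1 0.3 -35.1 0;-0.3 8.8 4 14.1 0.3 -35.1 0;-0.3 8.8 4 14.1 0.3 -35.1 0;-0.3 8.8 4 14.1 0.3 -35.1 0"

```text
clock: 38.25
tcp_pos: [0.4558, 0.2434, 0.0591]
eef_rot: [-0.62, -0.339, 0.342, 0.62]
wrist_force: [-0.6, -0.4, -2.3]
gripper_width: 0.0409
```

```bash
python3 -c "
from h import *
plan((.4574,.2439,.0252,57.6))
"
```

```text
now [0.4558 0.2434 0.0591] yaw 57.57 w 0.0409 t 38.25 F [-0.6 -0.4 -2.3] tilt [-0.0041 -0.0022  0.    ]
(0.4574, 0.2439, 0.0252, 57.6) -> [ 0.14  3.39 -0.12] [-0.1 -0.  -0.2] rows 1
```

Call:
play_rows --commands "-0.3 0.1 1.2 -0.1 0 0 0;-0.3 0.1 2.1 -0.1 0 0 0;-0.3 0.1 2.8 -0.1 0 0 0;-0.3 0.1 3.2 -0.1 0 0 0;-0.3 0.1 3.4 -0.1 0 0 0;-0.3 0.1 3.5 -0.1 0 0 0;-0.3 0.1 3.5 -0.1 0 0 0"

```text
clock: 38.95
tcp_pos: [0.4568, 0.2435, 0.0244]
eef_rot: [0.62, 0.339, -0.342, -0.62]
wrist_force: [-1.1, -1.8, 1.7]
gripper_width: 0.0409
```

Landed. Release, lift, and check numerically.

Call:
play_rows --commands "-0.1 0 0 0 0 0 0;0.1 0 0 0 0 0 0;0.32 0 0 0 0 0 0;0.32 0 0 0 0 0 0;0.32 0 0 0 0 0 0;0.32 0 0 0 0 0 0"

```text
clock: 39.55
tcp_pos: [0.4569, 0.2436, 0.0243]
eef_rot: [0.62, 0.339, -0.342, -0.62]
wrist_force: [1.0, -0.3, -1.0]
gripper_width: 0.0577
```

Call:
play_rows --commands "0.32 0 -1 0 0 0 0;0.32 0 -3 0 0 0 0;0.32 0 -6 0 0 0 0;0.32 0 -9 0 0 0 0;0.32 -4 -9 -2 0 5 0;0.32 -8 -9 -4 0 12 0;0.32 -11 -9 -4 0 20 0;0.32 -14 -9 -4 0 28 0"

```text
clock: 40.35
tcp_pos: [0.4158, 0.1029, 0.1156]
eef_rot: [0.685, 0.177, -0.18, -0.684]
wrist_force: [-0.2, -0.5, -1.7]
gripper_width: 0.0583
```

```bash
python3 -c "
from h import *
plan((.45,-.1,.11,-20))
refills(read_camera('top'))
"
```

```text
now [0.4158 0.1029 0.1156] yaw 29.21 w 0.0583 t 40.35 F [-0.2 -0.5 -1.7] tilt [-0.003  -0.0023  0.    ]
(0.45, -0.1, 0.11, -20) -> [ -6.91   0.6  -19.38] [ 0.1 49.2 -0.2] rows 6
[0.6088 0.2583] [178.9 174.3] 121 13 13
[0.5935 0.787 ] [ 38.5 181.3] 177 18 17
[ 0.5236 -0.3795] [351.4 193.1] 115 13 13
[0.5077 0.3308] [158.7 201.3] 77 9 13
[0.3373 0.2311] [184.6 247.5] 225 18 19
```

Call:
play_rows --commands "0.32 0 0.5 -4 0 5 0;0.32 -1 0.5 -8 0 13 0;0.32 -3 0.5 -12 0 21 0;0.32 -5 0.6 -16 0 29 0;0.32 -6 0.6 -19 0 37 0;0.32 -9 0.6 -23 0 45 0;0.32 -11 0.6 -27 0 49.2 0;0.32 -13 0.6 -31 0 49.2 0"

```text
clock: 41.2
tcp_pos: [0.4467, -0.2356, 0.1109]
eef_rot: [0.698, -0.128, 0.123, -0.694]
wrist_force: [1.3, -0.1, -0.9]
gripper_width: 0.0581
```

```bash
python3 -c "
from h import *
plan((.4385,-.348,.1,-20),(.4385,-.348,.0205,-20))
refills(read_camera('top'))
"
```

```text
now [ 0.4467 -0.2356  0.1109] yaw -20.48 w 0.0581 t 41.2 F [ 1.3 -0.1 -0.9] tilt [-0.0077 -0.0046  0.    ]
(0.4385, -0.348, 0.1, -20) -> [  3.16   1.15 -10.81] [ 0.4 -0.5 -0.3] rows 3
(0.4385, -0.348, 0.0205, -20) -> [  3.21   9.1  -10.75] [ 0.4 -0.5 -0.3] rows 3
[0.6088 0.2582] [178.9 174.3] 127 13 13
[0.5941 0.7875] [ 38.3 181.1] 185 19 18
[0.557  0.2911] [169.8 188. ] 130 13 13
[0.5061 0.3217] [161.1 201.7] 134 14 14
```

Call:
play_rows --commands "0.32 1 0.5 -4 0 0 0;0.32 2.5 1.1 -8 0.4 -0.5 -0.3;0.32 3.2 1.1 -10.8 0.4 -0.5 -0.3;0.32 3.2 1.1 -10.8 0.4 -0.5 -0.3;0.32 3.2 1.1 -10.8 0.4 -0.5 -0.3"

```text
clock: 41.75
tcp_pos: [0.4413, -0.3557, 0.1021]
eef_rot: [0.698, -0.121, 0.124, -0.695]
wrist_force: [-0.6, 0.2, -0.8]
gripper_width: 0.0581
```

```bash
cat >> h.py <<'E'
def scwhite(c,roi,vmin=175):
    u0,v0,u1,v1=roi;im=c['color'][v0:v1,u0:u1];hsv=cv2.cvtColor(im,cv2.COLOR_BGR2HSV)
    m=((hsv[...,2]>vmin)&(hsv[...,1]<45)).astype(np.uint8)
    n,l,st,ce=cv2.connectedComponentsWithStats(m)
    for i in range(1,n):
        if st[i][4]>8: print('blob',(ce[i]+[u0,v0]).round(1),st[i], 'z.05',ray(c,*(ce[i]+[u0,v0]),.05).round(4)[:2],'z.016',ray(c,*(ce[i]+[u0,v0]),.016).round(4)[:2])
E
python3 -c "
from h import *
plan((.4385,-.348,.1,-20),(.4385,-.348,.0205,-20))
c=read_camera('scene')
print('old scene'); o=dict(c);o['color']=cv2.imread('pics/scene0.png');scwhite(o,(155,225,215,260))
print('now');scwhite(c,(150,225,215,260))
print(proj(c,(.5245,-.379,.05)))
g=c['color'][205:250,150:200,:].mean(2).astype(int)
d=(g<70).astype(np.uint8);n,l,st,ce=cv2.connectedComponentsWithStats(d)
for i in range(1,n): print('dark',(st[i]+[150,205,0,0,0]))
"
```

```text
now [ 0.4413 -0.3557  0.1021] yaw -19.99 w 0.0581 t 41.75 F [-0.6  0.2 -0.8] tilt [ 0.0034 -0.006   0.    ]
(0.4385, -0.348, 0.1, -20) -> [-0.53  0.2   0.62] [0.3 0.  0.3] rows 1
(0.4385, -0.348, 0.0205, -20) -> [-0.57  8.15  0.66] [0.3 0.  0.3] rows 2
old scene
blob [192.3 229.5] [34  3  7  4 23] z.05 [ 0.5213 -0.2929] z.016 [ 0.4819 -0.2951]
blob [166.2 232.6] [ 8  6  7  4 24] z.05 [ 0.5235 -0.3796] z.016 [ 0.4842 -0.3854]
blob [193.4 237.9] [32  8 14  9 61] z.05 [ 0.564  -0.2904] z.016 [ 0.5263 -0.2924]
blob [167.8 241.1] [ 6 11 14  9 62] z.05 [ 0.5664 -0.3731] z.016 [ 0.5289 -0.3786]
blob [205.9 243.3] [46 15 11  7 60] z.05 [ 0.596  -0.2513] z.016 [ 0.5598 -0.2517]
blob [203.7 257.6] [43 29 13  6 46] z.05 [ 0.6592 -0.2616] z.016 [ 0.6255 -0.2624]
now
blob [166.4 232.6] [13  6  8  4 25] z.05 [ 0.5235 -0.3791] z.016 [ 0.4842 -0.3849]
blob [167.8 241. ] [11 11 14  9 65] z.05 [ 0.5659 -0.3733] z.016 [ 0.5283 -0.3788]
blob [205.9 243.3] [51 15 11  8 62] z.05 [ 0.5963 -0.2511] z.016 [ 0.56   -0.2515]
blob [204.9 257.4] [47 29 17  6 63] z.05 [ 0.6591 -0.2579] z.016 [ 0.6254 -0.2585]
[166.39553447 232.75731319]
dark [153 205  10  17  32]
dark [166 205  17  19  43]
```

Call:
play_rows --commands "0.32 -0.6 0.2 0.6 0 0 0;0.32 -0.6 0.2 0.6 0 0 0;0.32 -0.6 0.2 0.6 0 0 0"

```text
clock: 42.1
tcp_pos: [0.4375, -0.3454, 0.0999]
eef_rot: [0.698, -0.121, 0.123, -0.695]
wrist_force: [0.6, -0.3, -2.0]
gripper_width: 0.0586
```

```bash
python3 -c "
from h import *
plan((.4380,-.348,.0205,-20))
"
```

```text
now [ 0.4375 -0.3454  0.0999] yaw -19.84 w 0.0586 t 42.1 F [ 0.6 -0.3 -2. ] tilt [ 0.0024 -0.0048  0.    ]
(0.438, -0.348, 0.0205, -20) -> [ 0.11  7.94 -0.2 ] [0.2 0.2 0.2] rows 2
```

Call:
play_rows --commands "0.32 0.1 2 -0.2 0 0 0;0.32 0.1 3.5 -0.2 0 0 0;0.32 0.1 3.5 -0.2 0 0 0;0.32 0.1 3.5 -0.2 0 0 0"

```text
clock: 42.5
tcp_pos: [0.4379, -0.3474, 0.0651]
eef_rot: [0.698, -0.121, 0.123, -0.695]
wrist_force: [1.0, 1.2, -0.7]
gripper_width: 0.0581
```

```bash
python3 -c "
from h import *
plan((.4380,-.348,.0205,-20))
"
```

```text
now [ 0.4379 -0.3474  0.0651] yaw -19.81 w 0.0581 t 42.5 F [ 1.   1.2 -0.7] tilt [ 0.0021 -0.0045  0.    ]
(0.438, -0.348, 0.0205, -20) -> [ 0.01  4.46 -0.03] [0.2 0.2 0.2] rows 1
```

Call:
play_rows --commands "0.32 0 2 0 0 0 0;0.32 0 3.5 0 0 0 0;0.32 0 4.2 0 0 0 0;0.32 0 4.4 0 0 0 0;0.32 0 4.4 0 0 0 0"

```text
clock: 43.0
tcp_pos: [0.4383, -0.3479, 0.0215]
eef_rot: [0.698, -0.12, 0.123, -0.695]
wrist_force: [0.2, 0.3, -1.5]
gripper_width: 0.0583
```

Call:
play_rows --commands "-0.3 0 0 0 0 0 0;-0.3 0 0 0 0 0 0;-0.3 0 0 0 0 0 0;-0.3 0 0 0 0 0 0;-0.3 0 0 0 0 0 0;-0.3 0 0 0 0 0 0"

```text
clock: 43.6
tcp_pos: [0.4386, -0.3483, 0.0219]
eef_rot: [0.698, -0.12, 0.123, -0.695]
wrist_force: [-0.2, -0.9, 1.8]
gripper_width: 0.041
```

Call:
play_rows --commands "-0.3 0 -0.5 0 0 0 0;-0.3 0 -1.5 0 0 0 0;-0.3 0 -4 0 0 0 0;-0.3 0 -7.5 0 0 0 0;-0.3 0 -7.5 0 0 0 0"

```text
clock: 44.1
tcp_pos: [0.4406, -0.35, 0.1013]
eef_rot: [0.7, -0.118, 0.125, -0.693]
wrist_force: [1.1, -0.9, -2.0]
gripper_width: 0.0407
```

```bash
python3 -c "
from h import *
plan((.43,-.0,.1,0))
c=read_camera('scene');scwhite(c,(150,205,215,260))
p=(.524,-.379);print(proj(c,(*p,.13)),proj(c,(*p,.096)))
refills(read_camera('top'))
"
```

```text
now [ 0.4406 -0.35    0.1013] yaw -19.79 w 0.0407 t 44.1 F [ 1.1 -0.9 -2. ] tilt [ 0.0085 -0.011   0.0001]
(0.43, -0.0, 0.1, 0) -> [-12.85  -0.26  32.57] [  0.5 -19.8   0.6] rows 8
blob [162.1 214.4] [ 9  8  7  4 25] z.05 [ 0.4229 -0.3972] z.016 [ 0.3794 -0.4036]
blob [163.8 224.1] [ 7 15 15  8 62] z.05 [ 0.4778 -0.3892] z.016 [ 0.4366 -0.3954]
blob [205.9 243.4] [51 35 11  8 63] z.05 [ 0.5965 -0.2511] z.016 [ 0.5603 -0.2515]
blob [204.9 257.4] [47 49 17  6 63] z.05 [ 0.6591 -0.2579] z.016 [ 0.6254 -0.2585]
[163.08185383 214.10584984] [164.52454751 222.17133238]
[0.7374 0.2361] [185.5 141.3] 86 20 10
[0.7507 0.8647] [ 22.4 141.7] 77 15 9
[0.7205 0.8128] [ 35. 149.] 65 13 9
[0.6092 0.2585] [178.9 174.1] 131 13 13
[0.5946 0.7877] [ 38.3 181. ] 192 19 18
[0.557  0.2912] [169.8 188. ] 134 13 13
[0.5064 0.3214] [161.2 201.6] 139 14 14
```

Call:
play_rows --commands "-0.3 -2 -0.5 4 0 0 0;-0.3 -4 -0.5 8.5 0 0 0;-0.3 -6 -0.5 13 0 -3 0;-0.3 -8 -0.5 17.5 0 -8 0;-0.3 -10 -0.5 22 0 -14 0;-0.3 -12 -0.5 26.5 0 -20 0;-0.3 -13 -0.5 31 0 -27 0;-0.3 -14 -0.5 35.5 0.5 -35 0.6"

```text
clock: 45.0
tcp_pos: [0.4248, 0.0354, 0.0989]
eef_rot: [-0.699, -0.092, 0.098, 0.702]
wrist_force: [1.2, -0.0, -1.6]
gripper_width: 0.0407
```

```bash
python3 -c "
from h import *
plan((.4062,.2756,.1,57.6),(.4062,.2756,.06,57.6))
"
```

```text
now [0.4248 0.0354 0.0989] yaw 15.5 w 0.0407 t 45.0 F [ 1.2 -0.  -1.6] tilt [-0.009   0.0023  0.    ]
(0.4062, 0.2756, 0.1, 57.6) -> [ 4.62 -0.03 23.64] [ -0.4 -42.1  -0.3] rows 5
(0.4062, 0.2756, 0.06, 57.6) -> [ 4.65  3.97 23.62] [ -0.4 -42.1  -0.3] rows 5
```

Call:
play_rows --commands "-0.3 0.5 0 4 0 -8 0;-0.3 1 0 8.5 0 -16 0;-0.3 2 0 13 0 -24 0;-0.3 3 0 17.5 0 -32 0;-0.3 4.6 0 22 0 -40 0;-0.3 4.6 0 23.6 -0.4 -42.1 -0.3;-0.3 4.6 2 23.6 -0.4 -42.1 -0.3;-0.3 4.6 2 23.6 -0.4 -42.1 -0.3"

```text
clock: 45.8
tcp_pos: [0.4028, 0.2746, 0.0769]
eef_rot: [-0.619, -0.339, 0.344, 0.619]
wrist_force: [0.2, 1.2, -1.4]
gripper_width: 0.0407
```

```bash
python3 -c "
from h import *
plan((.4062,.2756,.0258,57.6))
c=read_camera('scene');scwhite(c,(330,180,400,250))
for p in [(.4562,.3535)]:
  print(proj(c,(*p,.11)),proj(c,(*p,.076)))
"
```

```text
now [0.4028 0.2746 0.0769] yaw 57.71 w 0.0407 t 45.8 F [ 0.2  1.2 -1.4] tilt [-0.0067 -0.0031  0.    ]
(0.4062, 0.2756, 0.0258, 57.6) -> [ 0.3   5.11 -0.25] [-0.2  0.1 -0.4] rows 2
blob [364.5 189. ] [32  8  6  3 16] z.05 [0.3798 0.3917] z.016 [0.3345 0.4182]
blob [331.  191.1] [ 0 10  4  4 10] z.05 [0.3738 0.2529] z.016 [0.3283 0.2736]
blob [363.1 197.5] [27 15 13  6 38] z.05 [0.4337 0.3627] z.016 [0.3907 0.3879]
blob [359.9 208.7] [27 27  7  4 22] z.05 [0.4989 0.3219] z.016 [0.4586 0.3455]
blob [358.3 217.1] [22 33 14  8 55] z.05 [0.5448 0.2966] z.016 [0.5064 0.3191]
blob [355.9 227. ] [20 42 14 10 65] z.05 [0.5949 0.2669] z.016 [0.5586 0.2882]
blob [353.9 238.6] [16 52 19 18 82] z.05 [0.6498 0.2374] z.016 [0.6157 0.2574]
blob [371.2 245.1] [36 62 10  8 16] z.05 [0.6885 0.2817] z.016 [0.6561 0.3035]
[366.24015649 188.26422414] [364.5074481  195.64610742]
```

Call:
play_rows --commands "-0.3 0.3 2 -0.2 0 0 0;-0.3 0.3 3.5 -0.2 0 0 0;-0.3 0.3 4.3 -0.2 0 0 0;-0.3 0.3 4.8 -0.2 0 0 0;-0.3 0.3 5 -0.2 0 0 0;-0.3 0.3 5.15 -0.2 0 0 0;-0.3 0.3 5.2 -0.2 0 0 0;-0.3 0.3 5.2 -0.2 0 0 0"

```text
clock: 46.65
tcp_pos: [0.4065, 0.2755, 0.0263]
eef_rot: [-0.619, -0.339, 0.343, 0.62]
wrist_force: [-1.4, -2.4, 2.9]
gripper_width: 0.041
```

Call:
play_rows --commands "-0.1 0 0 0 0 0 0;0.1 0 0 0 0 0 0;0.32 0 0 0 0 0 0;0.32 0 0 0 0 0 0;0.32 0 0 0 0 0 0;0.32 0 0 0 0 0 0"

```text
clock: 47.25
tcp_pos: [0.4065, 0.2755, 0.0263]
eef_rot: [-0.619, -0.339, 0.343, 0.62]
wrist_force: [-0.1, 0.5, -1.8]
gripper_width: 0.0584
```

Call:
play_rows --commands "0.32 0 -1 0 0 0 0;0.32 0 -3 0 0 0 0;0.32 0 -6 0 0 0 0;0.32 0 -9 0 0 0 0;0.32 -2 -9 -4 0 5 0;0.32 -4 -9 -8 0 12 0;0.32 -7 -9 -12 0 20 0;0.32 -10 -9 -15 0 28 0"

```text
clock: 48.05
tcp_pos: [0.4821, 0.1093, 0.1174]
eef_rot: [0.685, 0.178, -0.18, -0.683]
wrist_force: [0.8, -0.3, -0.6]
gripper_width: 0.0584
```

```bash
python3 -c "
from h import *
plan((.4245,.0085,.11,-12.8))
refills(read_camera('top'))
"
```

```text
now [0.4821 0.1093 0.1174] yaw 29.34 w 0.0584 t 48.05 F [ 0.8 -0.3 -0.6] tilt [-0.0026 -0.0027  0.    ]
(0.4245, 0.0085, 0.11, -12.8) -> [-9.96  0.78 -5.96] [ 0.1 42.1 -0.2] rows 5
[0.5941 0.7875] [ 38.3 181.1] 185 19 18
```

Call:
play_rows --commands "0.32 -4 0.5 -1 0 8 0;0.32 -8 0.7 -2 0 16 0;0.32 -10 0.8 -4 0 24 0;0.32 -10 0.8 -5 0 32 0;0.32 -10 0.8 -6 0 40 0;0.32 -10 0.8 -6 0 42.1 0;0.32 -10 0.8 -6 0 42.1 0;0.32 -10 0.8 -6 0 42.1 0"

```text
clock: 48.9
tcp_pos: [0.4243, 0.0034, 0.1104]
eef_rot: [0.705, -0.082, 0.08, -0.7]
wrist_force: [0.0, 0.2, -2.0]
gripper_width: 0.0583
```

```bash
python3 -c "
from h import *
plan((.4245,.0085,.04,-12.8),(.4245,.0085,.0105,-12.8))
refills(read_camera('top'))
c=read_camera('scene');scwhite(c,(330,180,400,250))
"
```

```text
now [0.4243 0.0034 0.1104] yaw -13.17 w 0.0583 t 48.9 F [ 0.   0.2 -2. ] tilt [-0.0023 -0.0061  0.    ]
(0.4245, 0.0085, 0.04, -12.8) -> [-0.09  7.03  0.55] [ 0.4 -0.4 -0.1] rows 2
(0.4245, 0.0085, 0.0105, -12.8) -> [-0.08  9.98  0.57] [ 0.4 -0.4 -0.1] rows 3
[0.6089 0.2582] [178.9 174.2] 124 13 13
[0.5936 0.7873] [ 38.4 181.2] 179 18 17
[0.5575 0.2909] [169.8 187.9] 125 13 13
[0.5055 0.3218] [161.1 201.9] 127 14 13
[0.4541 0.3529] [152.2 215.9] 129 14 13
blob [331.2 190.4] [ 0  9  4  4 13] z.05 [0.3692 0.2555] z.016 [0.3235 0.2763]
blob [362.5 200. ] [30 19  6  3 16] z.05 [0.4488 0.3537] z.016 [0.4064 0.3786]
blob [360.7 207.8] [25 24 13  7 49] z.05 [0.4938 0.3272] z.016 [0.4532 0.351 ]
blob [358.3 217.1] [22 33 14  8 55] z.05 [0.5448 0.2966] z.016 [0.5064 0.3191]
blob [355.9 227. ] [20 42 14 10 65] z.05 [0.5949 0.2669] z.016 [0.5586 0.2882]
blob [353.9 238.6] [17 52 18 18 78] z.05 [0.6497 0.2375] z.016 [0.6157 0.2575]
blob [371.4 245.3] [36 62 10  8 15] z.05 [0.6893 0.2821] z.016 [0.6569 0.304 ]
```

Call:
play_rows --commands "0.32 -0.1 3 0.55 0.4 -0.4 0;0.32 -0.1 6 0.55 0.4 -0.4 0;0.32 -0.1 7 0.55 0.4 -0.4 0;0.32 -0.1 7 0.55 0.4 -0.4 0;0.32 -0.1 7 0.55 0.4 -0.4 0"

```text
clock: 49.5
tcp_pos: [0.4247, 0.0087, 0.0406]
eef_rot: [-0.703, 0.079, -0.078, 0.703]
wrist_force: [-0.1, -0.9, -1.7]
gripper_width: 0.0581
```

```bash
python3 -c "
from h import *
plan((.4245,.0085,.0105,-12.8))
"
```

```text
now [0.4247 0.0087 0.0406] yaw -12.75 w 0.0581 t 49.5 F [-0.1 -0.9 -1.7] tilt [-0.0008  0.0006  0.    ]
(0.4245, 0.0085, 0.0105, -12.8) -> [-0.01  3.01 -0.02] [-0.   0.1 -0.1] rows 1
```

Call:
play_rows --commands "0.32 0 1.5 0 0 0 0;0.32 0 2.4 0 0 0 0;0.32 0 2.8 0 0 0 0;0.32 0 3 0 0 0 0;0.32 0 3.05 0 0 0 0;0.32 0 3.05 0 0 0 0"

```text
clock: 50.1
tcp_pos: [0.4254, 0.0086, 0.0111]
eef_rot: [-0.703, 0.078, -0.079, 0.703]
wrist_force: [-0.6, -0.2, 7.1]
gripper_width: 0.0582
```

Tongs rest on the bars (7 N up). Open and go away.

Call:
play_rows --commands "0.5 0 0 0 0 0 0;0.7 0 0 0 0 0 0;1 0 0 0 0 0 0;1 0 0 0 0 0 0;1 0 0 0 0 0 0;1 0 0 0 0 0 0"

```text
clock: 50.7
tcp_pos: [0.4253, 0.0086, 0.0111]
eef_rot: [-0.703, 0.078, -0.079, 0.703]
wrist_force: [0.0, 0.0, 0.5]
gripper_width: 0.0878
```

Call:
play_rows --commands "1 0 -1 0 0 0 0;1 0 -3 0 0 0 0;1 0 -7 0 0 0 0;1 0 -11 0 0 0 0;1 0 -15 0 0 0 0;1 0 -18 0 0 0 0;1 0 -18 0 0 0 0"

```text
clock: 51.4
tcp_pos: [0.428, 0.0081, 0.1956]
eef_rot: [-0.703, 0.075, -0.082, 0.703]
wrist_force: [-0.7, -0.0, 0.3]
gripper_width: 0.0874
```

```bash
python3 -c "
from h import *
plan((.4245,.0085,.04,-12.8))
c=read_camera('wrist')
cv2.imwrite('pics/wfin.png',c['color'])
im=c['color'];hsv=cv2.cvtColor(im,cv2.COLOR_BGR2HSV)
# expected leg outlines
u=np.array([np.cos(np.radians(-12.8)),np.sin(np.radians(-12.8))]);n=np.array([-u[1],u[0]])
o=np.array([.4232,.009])
for a,b in [(-60,31),(-60,-31),(102,24),(102,-24)]: print((a,b),proj(c,(*(o+u*a/1000+n*b/1000),.038)).round(1))
d=(im.max(2)<75).astype(np.uint8)
m,l,st,ce=cv2.connectedComponentsWithStats(d)
for i in range(1,m):
  if st[i][4]>15 and st[i][1]<265: print('dark',st[i],ce[i].round(1))
"
```

```text
now [0.428  0.0081 0.1956] yaw -12.73 w 0.0874 t 51.4 F [-0.7 -0.   0.3] tilt [ 0.0092 -0.0009  0.    ]
(0.4245, 0.0085, 0.04, -12.8) -> [-0.5  15.56 -0.06] [-0.1  0.1  0.5] rows 4
(-60, 31) [286.5 115.3]
(-60, -31) [224.8 115.2]
(102, 24) [276.1 259.8]
(102, -24) [234.5 259.8]
dark [252 134  28   1  28] [265.5 134. ]
dark [  0 139  28  42 267] [ 18.6 160.1]
dark [455 142  57  96 112] [484.4 187.4]
dark [    0   148   512   236 29780] [244.9 315.4]
dark [273 237   4  22  62] [274.4 249.3]
dark [233 240   4  19  58] [234.5 249.3]
```

Call:
play_rows --commands "1 -4 -8 0 0 0 0;1 -4 -8 0 0 0 0;1 -4 -8 0 0 0 0;1 -4 -8 0 0 0 0"

```text
clock: 51.85
tcp_pos: [0.3868, 0.0172, 0.2728]
eef_rot: [-0.703, 0.076, -0.081, 0.703]
wrist_force: [-0.1, -0.1, -0.4]
gripper_width: 0.0876
```

```bash
python3 -c "
from h import *
for n in ('top','scene'):
  c=read_camera(n);a=cv2.imread('pics/%s0.png'%n)
  d=(cv2.absdiff(a,c['color']).max(2)>35).astype(np.uint8);d=cv2.morphologyEx(d,cv2.MORPH_OPEN,np.ones((2,2)))
  m,l,st,ce=cv2.connectedComponentsWithStats(cv2.dilate(d,np.ones((3,3))))
  print(n)
  for i in range(1,m): print(st[i])
  if n=='top': refills(c)
"
```

```text
top
[271 159  15  14 183]
[296 166  15  15 188]
[146 169  42  56 721]
[  106   181   186   203 14519]
[345 187  16  15 198]
[322 188  15  15 192]
[   0  252   85  132 7907]
[248 355   4   4  16]
[261 363   5   4  20]
[273 368   7   8  47]
[265 371   4   4  16]
[0.6084 0.2584] [178.9 174.4] 113 13 12
[0.5936 0.7852] [ 38.9 181.2] 164 17 17
[0.5574 0.291 ] [169.8 187.9] 115 13 13
[0.506  0.3218] [161.1 201.7] 114 13 13
[0.454  0.3538] [151.9 215.9] 117 13 13
scene
[ 252    0   70  151 5074]
[321   0   6   9  47]
[ 342    0   97  139 5449]
[227  91  27  40 515]
[347 199  23  44 499]
[187 228  16  16 181]
[161 231  16  16 183]
[215 242  17  18 204]
[244 246  17  17 203]
```

```bash
python3 -c "
from rig import *
print(finish_job())"
```

```text
the job is handed in; nothing more can be done
None
```

The job is handed in at about 52 s of the 210 s; the interface reports no verdict.

**What I did:**
- With the tongs I stood one refill about 3 mm off the gauge centre.
- I put the tongs down and pressed the knob with shut fingers to a firm stop. The knob had dropped about 35 mm and the wrist force was 8–13 N.
- The slide sprang back up.
- I then stood all four refills in the tray with the tongs and laid the tongs back across their rest.

**Last checks:**
- **Refills:** the top camera shows all four in a line in the tray, about 60 mm apart, and within a few millimetres of its centre line. I judged them upright from their shape in the masks.
- **Other things:** comparing the final scene picture with the first one showed changes only at the refills and the arm. Gauge, bystanders, the red and green look-alikes and the tongs look as they did at the start. In the top view the arm still hid part of the counter.
- **Tongs:** in the wrist picture the jaw pads were within about a pixel of where open tongs on the rest should show them.

**Limits:** the 40-picture viewing limit ran out after the third refill was gripped. From then on I checked by masks, forces and finger opening instead of by eye. The two cameras disagreed by about 8 mm on the tray centre, and the top view proved right for the placings. No refill was knocked aside that I could see.

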